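Scoop hex nuts from a picking bin onto the scale

TASK

The scoop is parked with its handle under the grey hood: draw it right out by the rim of its bowl, stand it level on the open bench and let go, then take it by the handle. Scoop at least three of the big hex nuts out of the red bin in one scoopful, tip them into the pan of the scale, and lay the scoop back on the bench, level and released, its handle well out of the hood. The nuts are oiled: touch them only with the scoop, spill none (each must end in the pan or in the bin), and do not disturb the other things on the bench.

Things in the scene. Friction and masses are not known exactly. Their poses are not given: they have to be found in the camera images.
- scoop: White plastic hand scoop, 0.16 kg, stands level by itself. Origin under the middle of its bowl; +x to the open front lip, +z up. Bowl: flat tray, x -55 to +55, 88 wide outside (94 at the rim), 78 inside, floor 2.5 thick tapering to a 1 mm lip, open in front, back wall 44 high. Start: on the bench, bowl outside the hood, lip pointing away from it, the whole handle under the hood.
- rim (a point): Rim of the scoop on its +y side, a good place to pinch it from above (one finger inside the bowl): scoop frame x = +12, y = +43, z = 38, axes as the scoop. The rim is a flat-sided band 8 thick (across y), z 30 to 46, x -55 to +40; the other side (y = -43) has the same. Below it the wall is 5 thick.
- handle (a point): A good grip on the handle, mid-section: scoop frame x = -105, y = 0, z = 52, axes as the scoop. The handle is a straight level bar 20 wide (y), 24 high (z 40 to 64), from the bowl's back wall at x = -55 to its end at x = -160.
- bowl (a point): Inside the scoop's bowl: scoop frame x = 0, y = 0, z = 10, axes as the scoop.
- dock: Fixed grey sheet-metal hood, 130 deep (x), 142 wide (y), 126 high, open at its +x face only; origin on the bench under its middle. The scoop must be drawn out along the dock's +x by at least 120 mm before a gripper gets at the handle.
- bin_in (a point): Centre of the inner floor of the fixed red picking bin, 3 above the bench. Inside 260 (x) by 150 (y), walls 4 thick. +x points to the back wall, 90 high; at its foot a 45 degree slope rises from the floor at x = +90 to 40 high at x = +130. The front wall (-x) is only 28 high; the sides are 90 high in the rear 60 %, 28 high in front. The nuts lie flat in the rear half.
- pan (a point): Centre of the inner floor of the scale's open square steel pan (fixed), 55 above the bench. Inside it measures 190 by 190, axes parallel to its walls; its rim is 85 above the bench.
- nut0: Centre of one of six equal oiled steel hex nuts, 28 across flats, 32 across corners, 15 thick, 45 g, slippery (friction about 0.2), edges bevelled by 3.5. Start: flat on the bin's floor. z axis along the bore.
- nut1: Centre of one of six equal oiled steel hex nuts, 28 across flats, 32 across corners, 15 thick, 45 g, slippery (friction about 0.2), edges bevelled by 3.5. Start: flat on the bin's floor. z axis along the bore.
- nut2: Centre of one of six equal oiled steel hex nuts, 28 across flats, 32 across corners, 15 thick, 45 g, slippery (friction about 0.2), edges bevelled by 3.5. Start: flat on the bin's floor. z axis along the bore.
- nut3: Centre of one of six equal oiled steel hex nuts, 28 across flats, 32 across corners, 15 thick, 45 g, slippery (friction about 0.2), edges bevelled by 3.5. Start: flat on the bin's floor. z axis along the bore.
- nut4: Centre of one of six equal oiled steel hex nuts, 28 across flats, 32 across corners, 15 thick, 45 g, slippery (friction about 0.2), edges bevelled by 3.5. Start: flat on the bin's floor. z axis along the bore.
- nut5: Centre of one of six equal oiled steel hex nuts, 28 across flats, 32 across corners, 15 thick, 45 g, slippery (friction about 0.2), edges bevelled by 3.5. Start: flat on the bin's floor. z axis along the bore.
- oil_bottle: Bystander: clear plastic bottle, 44 across, 150 high. Origin under its foot.
- tape_roll: Bystander: brown tape roll lying flat, 84 across, 45 high. Origin under its centre.
- screwdriver: Bystander: screwdriver lying on the bench, about 200 long along its x. Origin near the middle, on the bench.
- carton: Bystander: cardboard carton 100 x 75 x 60 high. Origin under its centre.
- bolt: Bystander: large steel hex bolt lying along its x, 115 long, head 33. Origin on the bench near the middle.

How it is judged:
On the way, in this order (a step that is already met when the one before it is completed fails the run):
1. the scoop stands level on the bench, let go, its middle at least 0.22 m from the hood's middle (height (world z) of scoop between -0.004 and 0.008 m and angle between scoop's own z axis and vertical below 0.12 rad and linear speed of scoop below 0.03 m/s and contact force between the fingers and scoop below 0.1 N and horizontal distance between scoop and dock above 0.22 m), for 0.2 s.
2. at least three nuts lie in the scoop's bowl, raised clear of the bin (height (world z) of scoop above 0.1 m and (distance between each of nut0, nut1, nut2 and bowl below 0.068 m or ((distance between each of nut0, nut1 and bowl below 0.068 m or distance between each of nut0, nut2 and bowl below 0.068 m or distance between each of nut1, nut2 and bowl below 0.068 m) and distance between any of nut3, nut4, nut5 and bowl below 0.068 m) or (distance between any of nut0, nut1, nut2 and bowl below 0.068 m and (distance between each of nut3, nut4 and bowl below 0.068 m or distance between each of nut3, nut5 and bowl below 0.068 m or distance between each of nut4, nut5 and bowl below 0.068 m)) or distance between each of nut3, nut4, nut5 and bowl below 0.068 m)), for 0.2 s.
3. at least three nuts are in the pan (((horizontal distance between each of nut0, nut1, nut2 and pan below 0.125 m and height (world z) of nut0 between 0.05 and 0.105 m and height (world z) of nut1 between 0.05 and 0.105 m and height (world z) of nut2 between 0.05 and 0.105 m) or (((horizontal distance between each of nut0, nut1 and pan below 0.125 m and height (world z) of nut0 between 0.05 and 0.105 m and height (world z) of nut1 between 0.05 and 0.105 m) or (horizontal distance between each of nut0, nut2 and pan below 0.125 m and height (world z) of nut0 between 0.05 and 0.105 m and height (world z) of nut2 between 0.05 and 0.105 m) or (horizontal distance between each of nut1, nut2 and pan below 0.125 m and height (world z) of nut1 between 0.05 and 0.105 m and height (world z) of nut2 between 0.05 and 0.105 m)) and ((horizontal distance between nut3 and pan below 0.125 m and height (world z) of nut3 between 0.05 and 0.105 m) or (horizontal distance between nut4 and pan below 0.125 m and height (world z) of nut4 between 0.05 and 0.105 m) or (horizontal distance between nut5 and pan below 0.125 m and height (world z) of nut5 between 0.05 and 0.105 m))) or (((horizontal distance between nut0 and pan below 0.125 m and height (world z) of nut0 between 0.05 and 0.105 m) or (horizontal distance between nut1 and pan below 0.125 m and height (world z) of nut1 between 0.05 and 0.105 m) or (horizontal distance between nut2 and pan below 0.125 m and height (world z) of nut2 between 0.05 and 0.105 m)) and ((horizontal distance between each of nut3, nut4 and pan below 0.125 m and height (world z) of nut3 between 0.05 and 0.105 m and height (world z) of nut4 between 0.05 and 0.105 m) or (horizontal distance between each of nut3, nut5 and pan below 0.125 m and height (world z) of nut3 between 0.05 and 0.105 m and height (world z) of nut5 between 0.05 and 0.105 m) or (horizontal distance between each of nut4, nut5 and pan below 0.125 m and height (world z) of nut4 between 0.05 and 0.105 m and height (world z) of nut5 between 0.05 and 0.105 m))) or (horizontal distance between each of nut3, nut4, nut5 and pan below 0.125 m and height (world z) of nut3 between 0.05 and 0.105 m and height (world z) of nut4 between 0.05 and 0.105 m and height (world z) of nut5 between 0.05 and 0.105 m))), for 0.2 s.
At the end, for the whole second after the job is handed in: At least three nuts are in the scale's pan (centre within 125 mm of the pan's middle and 50 to 105 mm high), every other nut is inside the bin, all at rest; the scoop stands level (within 0.12 rad) on the bench, let go, its middle at least 0.22 m from the hood's middle (all of step 1 and ((horizontal distance between each of nut0, nut1, nut2 and pan below 0.125 m and height (world z) of nut0 between 0.05 and 0.105 m and height (world z) of nut1 between 0.05 and 0.105 m and height (world z) of nut2 between 0.05 and 0.105 m) or (((horizontal distance between each of nut0, nut1 and pan below 0.125 m and height (world z) of nut0 between 0.05 and 0.105 m and height (world z) of nut1 between 0.05 and 0.105 m) or (horizontal distance between each of nut0, nut2 and pan below 0.125 m and height (world z) of nut0 between 0.05 and 0.105 m and height (world z) of nut2 between 0.05 and 0.105 m) or (horizontal distance between each of nut1, nut2 and pan below 0.125 m and height (world z) of nut1 between 0.05 and 0.105 m and height (world z) of nut2 between 0.05 and 0.105 m)) and ((horizontal distance between nut3 and pan below 0.125 m and height (world z) of nut3 between 0.05 and 0.105 m) or (horizontal distance between nut4 and pan below 0.125 m and height (world z) of nut4 between 0.05 and 0.105 m) or (horizontal distance between nut5 and pan below 0.125 m and height (world z) of nut5 between 0.05 and 0.105 m))) or (((horizontal distance between nut0 and pan below 0.125 m and height (world z) of nut0 between 0.05 and 0.105 m) or (horizontal distance between nut1 and pan below 0.125 m and height (world z) of nut1 between 0.05 and 0.105 m) or (horizontal distance between nut2 and pan below 0.125 m and height (world z) of nut2 between 0.05 and 0.105 m)) and ((horizontal distance between each of nut3, nut4 and pan below 0.125 m and height (world z) of nut3 between 0.05 and 0.105 m and height (world z) of nut4 between 0.05 and 0.105 m) or (horizontal distance between each of nut3, nut5 and pan below 0.125 m and height (world z) of nut3 between 0.05 and 0.105 m and height (world z) of nut5 between 0.05 and 0.105 m) or (horizontal distance between each of nut4, nut5 and pan below 0.125 m and height (world z) of nut4 between 0.05 and 0.105 m and height (world z) of nut5 between 0.05 and 0.105 m))) or (horizontal distance between each of nut3, nut4, nut5 and pan below 0.125 m and height (world z) of nut3 between 0.05 and 0.105 m and height (world z) of nut4 between 0.05 and 0.105 m and height (world z) of nut5 between 0.05 and 0.105 m)) and ((horizontal distance between nut0 and pan below 0.125 m and height (world z) of nut0 between 0.05 and 0.105 m) or (x of nut0 in the frame of bin_in between -0.13 and 0.13 m and y of nut0 in the frame of bin_in between -0.075 and 0.075 m and height (world z) of nut0 below 0.07 m)) and ((horizontal distance between nut1 and pan below 0.125 m and height (world z) of nut1 between 0.05 and 0.105 m) or (x of nut1 in the frame of bin_in between -0.13 and 0.13 m and y of nut1 in the frame of bin_in between -0.075 and 0.075 m and height (world z) of nut1 below 0.07 m)) and ((horizontal distance between nut2 and pan below 0.125 m and height (world z) of nut2 between 0.05 and 0.105 m) or (x of nut2 in the frame of bin_in between -0.13 and 0.13 m and y of nut2 in the frame of bin_in between -0.075 and 0.075 m and height (world z) of nut2 below 0.07 m)) and ((horizontal distance between nut3 and pan below 0.125 m and height (world z) of nut3 between 0.05 and 0.105 m) or (x of nut3 in the frame of bin_in between -0.13 and 0.13 m and y of nut3 in the frame of bin_in between -0.075 and 0.075 m and height (world z) of nut3 below 0.07 m)) and ((horizontal distance between nut4 and pan below 0.125 m and height (world z) of nut4 between 0.05 and 0.105 m) or (x of nut4 in the frame of bin_in between -0.13 and 0.13 m and y of nut4 in the frame of bin_in between -0.075 and 0.075 m and height (world z) of nut4 below 0.07 m)) and ((horizontal distance between nut5 and pan below 0.125 m and height (world z) of nut5 between 0.05 and 0.105 m) or (x of nut5 in the frame of bin_in between -0.13 and 0.13 m and y of nut5 in the frame of bin_in between -0.075 and 0.075 m and height (world z) of nut5 below 0.07 m)) and linear speed of each of nut0, nut1, nut2, nut3, nut4, nut5 below 0.03 m/s); the robot touches nothing.
It fails at once if the fingers touch a nut (contact force between the fingers and nut0 above 0.5 N or contact force between the fingers and nut1 above 0.5 N or contact force between the fingers and nut2 above 0.5 N or contact force between the fingers and nut3 above 0.5 N or contact force between the fingers and nut4 above 0.5 N or contact force between the fingers and nut5 above 0.5 N).
It fails at once if a bystander is moved by more than 30 mm (distance of any of oil_bottle, tape_roll, screwdriver, carton, bolt from where it was at the start of the episode above 0.03 m).
It also fails if it takes over 72 s, if anything falls off the work surface, if the arm or the gripper's body presses on something with over 40 N, if the wrist force passes 120 N, or if a joint passes its speed limit or range.

ROBOT

A 6-joint arm with a two-finger parallel gripper is mounted at the origin on the work surface. World frame = base frame: x ahead of the robot, y to its left, z up, the work surface at z = 0. Lengths are in m, angles in rad, forces in N, time in s.
With the tool pointing down it reaches from about 0.375 to 0.9 m from the base axis. Payload 3.1 kg.
Tool frame: the origin (TCP) lies at the very end of the fingers, on their centre line; the grasp point (between the pads) lies 19 mm behind it (hold_point_z is the distance from the TCP to the grasp point, in m); z points along the fingers, x is the direction in which the jaws open and shut, and the axes are right-handed (so a half turn about z gives the same grasp; the last joint's range is limited). The gripper opens to 87 mm and grips with 3 to 60 N. Pads are 19 mm wide; open, the fingers measure 117 mm over their backs; the gripper's body (75 mm by 190 mm) begins 51 mm behind the grasp point.
Start: joints at [-0.178, 0.527, 1.433, -0, 1.181, -0.178], TCP at [0.625, 0, 0.223] pointing down, gripper open.
Joint ranges: [-3.08, 3.08], [-0.75, 2.2], [0.22, 2.44], [-1.43, 4.57], [0, 2.65], [-2.85, 2.85]. Speed limits (rad/s): [2.79, 2.79, 3.14, 3.14, 3.14, 3.14].

INTERFACE

Orientations are given as a unit quaternion [x, y, z, w].
In Python, from rig import * gives the robot as it stands.
- The arm moves only by the tool carry_out, never from a script. Its argument "deltas" is a list of rows, each a list of 7 numbers: the closure, from -1 (fully open) to 1 (shut), then the shift along the tool's x, y, z in units of 25 mm (1.0 is 25 mm), then the turn, a rotation vector about the tool's x, y, z in degrees. In form: [[jaw, x, y, z, rx, ry, rz], ...]. A call has 1 to 8 rows; each row is the pose to reach, as a shift and turn from the pose commanded when the call began, along the tool's axes at that moment; what a row does not reach only later rows make up. A row lasts 1/10 s, in which the tool goes at most 50 mm and 8.59 degrees, less where a joint would pass 70% of its speed; a pose out of reach is approached as far as the arm can. A call with a gripper value outside its range is refused whole. The fingers move at their own pace and stop on an object; "force" is the grip in N (left out, the last holds). Time passes only in rows, so rows that repeat a pose let the fingers close. It gives the time, the measured TCP pose, the force and the opening at its end, in the units of the state.
- get_obs(): the state, without advancing time (a new reading comes with each control period).
- camera(name): name is "scene" or "side" or "wrist"; returns (picture, depth): 480x640x3 uint8, red, green, blue; 480x640 float32, m along the optical axis (not along the pixel's ray), 0 where there is no reading.
- camera_info(name): a dict with "mtx" (3x3 intrinsics, pixels), "dist_coeffs" ([k1, k2, p1, p2, k3] as OpenCV has them; the pictures are not rectified), "origin" and "rotation" of the camera in the world. Camera axes: x right, y down, z forward; pixel columns grow to the right and rows downward; lengths in m; the calibration is good to about 2 mm. A picture is of the moment at which its call begins: read the wrist's pose just before it. camera_info takes no time and is no camera call; for the wrist camera it gives the pose at the moment of the call.
- hand_in(): hands the job in, once; it reports no verdict.
Trained networks look in the newest picture that a camera, given by its name, has taken for a name from the list of things; names that differ only in an ending like _2 or _b are one class to them, and where a whole thing is asked for, a point or a joint stands for the part that bears it (a point fixed in the world has none). Each returns a list of dicts, best first, with "score" (0 to 1); they miss things now and then, are a little off and sometimes report something else, mostly with a low value. They report only what shows in the picture. A call takes as long as a camera call.
- spot_in(camera, target): "pixel" ([row, column] in pixels, amid what is visible of it).
The state is a dict: "time": time; "q": joint angles; "joint_velocities": joint speeds; "joint_torque": joint torques, N m; "position": TCP position; "tool_rot": TCP orientation; "ft_force": force on the tool from outside, world axes, zero at the start; "moment": the same for the moment, N m; "grip_width": finger opening in m.
Only numpy, scipy, OpenCV 4.12 (cv2) and the standard library are available. Lean on these libraries where they do the work, as an engineer would, in place of code of your own. Each camera call takes 0.05 s, during which the arm holds its last target.

## Working session

There is one attempt and no reset: what is moved stays moved. The work goes in short steps, Python scripts to look and compute and a tool call to move; the robot and the scene stay as the last step left them, time stands still between calls to the robot, and variables do not carry over. Pictures are saved under pics/ and viewed, and the job is handed in when it is done.

Besides the shell and the picture viewer there is one more tool, called after "Request:" as name([rows], argument=value, ...), one row to a line, values as JSON. carry_out: Moves the arm, as the interface text tells. Its arguments: {"type":"object","properties":{"deltas":{"type":"array"},"force":{"type":"number"}},"required":["deltas"]}

```bash
ls; mkdir -p pics; python3 - <<'E'
from rig import *
import cv2,json,numpy as np
for n in ["scene","side","wrist"]:
    ci=camera_info(n); print(n,{k:np.round(np.array(v),4).tolist() for k,v in ci.items() if k!='name'})
    p,d=camera(n); cv2.imwrite(f"pics/{n}0.png",p[:,:,::-1]); np.save(f"{n}0.npy",d)
print(get_obs())
E
```

```text
pics
scene {'mtx': [[457.8391, 0.0, 323.6069], [0.0, 457.8391, 238.86], [0.0, 0.0, 1.0]], 'dist_coeffs': [-0.1007, 0.0, 0.0, 0.0, 0.0], 'origin': [1.0588, 0.2121, 1.0326], 'rotation': [0.5163, 0.8159, -0.2229, -0.1344]}
side {'mtx': [[510.4964, 0.0, 316.4342], [0.0, 510.4964, 232.7197], [0.0, 0.0, 1.0]], 'dist_coeffs': [-0.0416, 0.0, 0.0, 0.0, 0.0], 'origin': [0.2528, 0.6676, 0.8328], 'rotation': [-0.1756, 0.9114, -0.3646, 0.0745]}
wrist {'mtx': [[388.9903, 0.0, 320.4719], [0.0, 388.9903, 239.9032], [0.0, 0.0, 1.0]], 'dist_coeffs': [-0.0683, 0.0, 0.0, 0.0, 0.0], 'origin': [0.6249, 0.0835, 0.3847], 'rotation': [0.9883, 0.0007, -0.0007, 0.1527]}
{'time': 0.15, 'q': array([-1.78470978e-01,  5.28254681e-01,  1.43359785e+00, -8.16242776e-06,
        1.18139434e+00, -1.78499376e-01]), 'joint_velocities': array([ 3.79391929e-04, -3.70064011e-03, -2.42240425e-03,  8.79714071e-04,
        5.33313429e-04,  1.86720593e-05]), 'joint_torque': array([ 9.14956272e-04, -4.40429199e+01, -1.76841742e+01,  6.33679633e-02,
        5.52540855e-02, -1.06930895e-04]), 'position': array([6.24445163e-01, 1.45345653e-04, 2.21798390e-01]), 'tool_rot': array([ 9.99999658e-01,  1.57515983e-05, -8.14636514e-04, -1.43129156e-04]), 'ft_force': array([-0.08593469,  0.09694397, -0.9028052 ]), 'moment': array([ 0.03561393, -0.00178843,  0.02003284]), 'grip_width': 0.08690071764847775}
```

View pics/scene0.png

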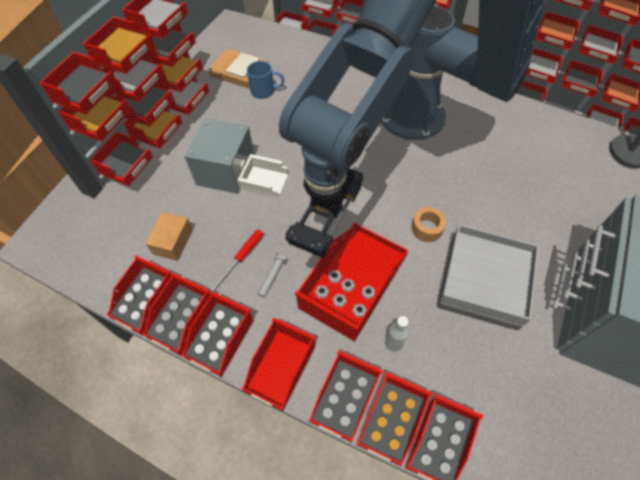

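View pics/side0.png

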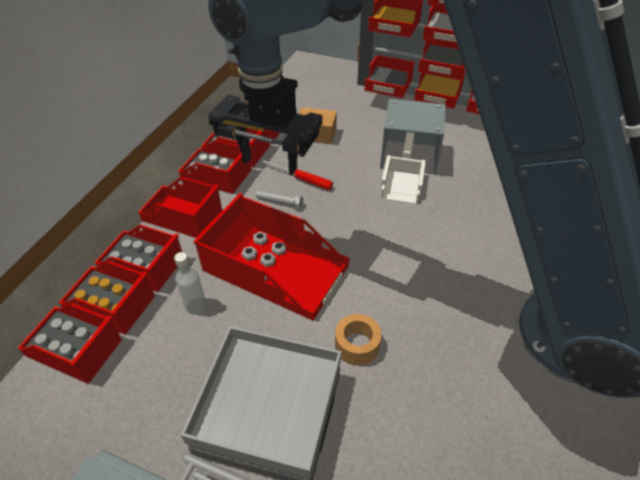

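View pics/wrist0.png

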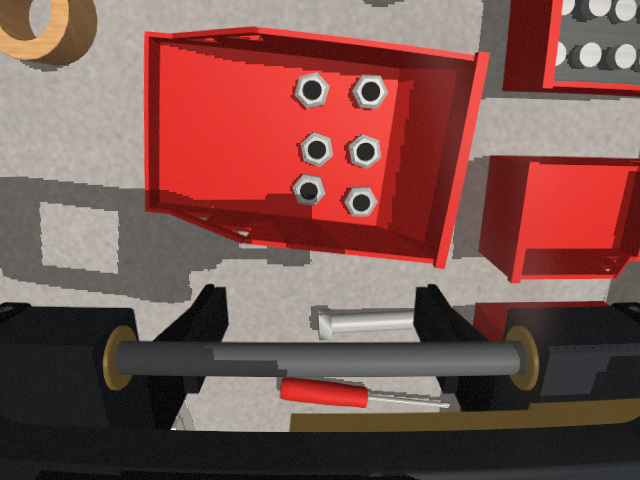

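```bash
cat > h.py <<'E'
import numpy as np, cv2
from scipy.spatial.transform import Rotation as R
from rig import *
def cloud(ci,d):
    K=np.array(ci["mtx"]);D=np.array(ci["dist_coeffs"],float)
    r=np.array(ci["rotation"]); Rm=r if r.shape==(3,3) else R.from_quat(r).as_matrix()
    v,u=np.mgrid[0:480,0:640]
    n=cv2.undistortPoints(np.stack([u.ravel(),v.ravel()],1).astype(np.float64)[:,None],K,D)[:,0]
    P=np.c_[n,np.ones(len(n))]*d.reshape(-1,1)
    W=P@Rm.T+np.array(ci["origin"])
    W[d.ravel()<=0]=np.nan
    return W.reshape(480,640,3)
def shot(n,tag):
    ci=camera_info(n); p,d=camera(n); cv2.imwrite(f"pics/{tag}.png",p[:,:,::-1])
    W=cloud(ci,d); np.savez(f"{tag}.npz",p=p,W=W); return p,W
def top(Ws,ps,x0,x1,y0,y1,s,fn):
    # s m per px ; image: up = +x, left = +y
    H=int((x1-x0)/s);Wd=int((y1-y0)/s)
    z=np.full((H,Wd),-1.);im=np.zeros((H,Wd,3),np.uint8)
    for W,p in zip(Ws,ps):
        w=W.reshape(-1,3);c=p.reshape(-1,3);m=np.isfinite(w[:,0]);w=w[m];c=c[m]
        r=((x1-w[:,0])/s).astype(int);q=((y1-w[:,1])/s).astype(int)
        k=(r>=0)&(r<H)&(q>=0)&(q<Wd)&(w[:,2]<.3)
        r,q,w,c=r[k],q[k],w[k],c[k]
        o=np.argsort(w[:,2]); 
        for a,b,h,cc in zip(r[o],q[o],w[o,2],c[o]):
            if h>z[a,b]: z[a,b]=h; im[a,b]=cc[::-1]
    cv2.imwrite(fn,im); return z,im
E
python3 - <<'E'
from h import *
Ws=[];ps=[]
for n in ["scene","side","wrist"]:
    ci=camera_info(n); d=np.load(f"{n}0.npy"); W=cloud(ci,d); p=cv2.imread(f"pics/{n}0.png")[:,:,::-1]
    np.savez(f"{n}0.npz",p=p,W=W); Ws.append(W);ps.append(p)
top(Ws[:2],ps[:2],0.3,1.0,-0.45,0.45,.0015,"pics/top0.png")
for n in ["scene","side"]:
  for t in ["scoop","dock","bin_in","pan","nut0","oil_bottle","tape_roll","screwdriver","carton","bolt","rim"]:
    r=spot_in(n,t); W=Ws[0 if n=="scene" else 1]
    print(n,t,[(round(a["score"],2),np.round(a["pixel"]).tolist(),np.round(W[int(a["pixel"][0]),int(a["pixel"][1])],3).tolist()) for a in r[:6]])
E
```

```text
scene scoop [(0.76, [177.0, 259.0], [0.416, -0.314, 0.002])]
scene dock [(0.65, [152.0, 219.0], [0.468, -0.385, 0.13]), (0.53, [178.0, 262.0], [0.414, -0.302, 0.002]), (0.28, [285.0, 346.0], [0.622, 0.052, 0.016])]
scene bin_in [(0.9, [278.0, 353.0], [0.594, 0.056, 0.006]), (0.54, [274.0, 273.0], [0.675, -0.123, 0.023])]
scene pan [(0.93, [278.0, 488.0], [0.481, 0.358, 0.054])]
scene nut0 [(0.64, [308.0, 359.0], [0.666, 0.105, 0.017]), (0.56, [290.0, 367.0], [0.617, 0.102, 0.02]), (0.48, [296.0, 322.0], [0.673, 0.012, 0.017]), (0.46, [284.0, 348.0], [0.618, 0.055, 0.018]), (0.41, [298.0, 338.0], [0.663, 0.049, 0.02])]
scene oil_bottle [(0.97, [331.0, 397.0], [0.715, 0.207, 0.113])]
scene tape_roll [(0.71, [225.0, 428.0], [0.365, 0.173, 0.003]), (0.65, [248.0, 247.0], [0.639, -0.215, 0.025]), (0.26, [236.0, 169.0], [0.709, -0.399, 0.061])]
scene screwdriver [(0.83, [243.0, 248.0], [0.626, -0.219, 0.027]), (0.41, [225.0, 428.0], [0.364, 0.177, -0.002])]
scene carton [(0.8, [235.0, 168.0], [0.709, -0.402, 0.062])]
scene bolt [(0.97, [273.0, 274.0], [nan, nan, nan]), (0.71, [176.0, 260.0
[... 377 characters left out ...]
254.0, 274.0], [0.618, 0.031, 0.006]), (0.26, [177.0, 407.0], [0.418, -0.331, 0.003])]
side nut0 [(0.72, [247.0, 275.0], [0.618, 0.024, 0.021]), (0.56, [250.0, 248.0], [0.67, 0.049, 0.02])]
side oil_bottle [(0.57, [286.0, 189.0], [0.692, 0.224, 0.093])]
side tape_roll [(0.97, [332.0, 359.0], [0.383, 0.149, 0.01])]
side screwdriver [(0.74, [124.0, 416.0], [0.423, -0.375, 0.13]), (0.72, [178.0, 308.0], [0.638, -0.213, 0.024]), (0.56, [287.0, 189.0], [0.692, 0.225, 0.089])]
side carton [(0.57, [126.0, 324.0], [0.663, -0.386, 0.056])]
side bolt [(0.81, [197.0, 280.0], [0.672, -0.125, 0.025])]
side rim [(0.45, [198.0, 280.0], [0.674, -0.124, 0.022]), (0.42, [123.0, 419.0], [0.42, -0.385, 0.129])]
```

View pics/top0.png

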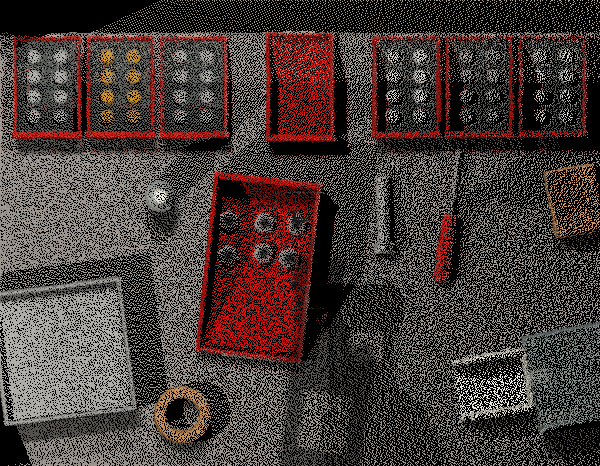

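```bash
python3 - <<'E'
from h import *
def ld(n): a=np.load(n+"0.npz"); return a["p"],a["W"]
def rect(P,name):
    (c,s,a)=cv2.minAreaRect((P[:,:2]*1000).astype(np.float32)); print(name,len(P),"c",np.round(c,1),"s",np.round(s,1),"ang",round(a,2),"z",np.round(np.percentile(P[:,2],[5,50,95])*1000,1))
A={n:ld(n) for n in ["scene","side","wrist"]}
for n in ["scene","side"]:
    p,W=A[n]; f=W.reshape(-1,3); c=p.reshape(-1,3).astype(int)
    def box(x0,x1,y0,y1,z0,z1,m=None):
        k=(f[:,0]>x0)&(f[:,0]<x1)&(f[:,1]>y0)&(f[:,1]<y1)&(f[:,2]>z0)&(f[:,2]<z1)
        if m is not None:k&=m
        return f[k]
    bench=box(.3,.55,-.2,0,-.02,.02); print(n,"bench z",np.median(bench[:,2]))
    white=(c.min(1)>130)
    rect(box(.35,.5,-.36,-.2,.034,.06),"scoop rim")
    rect(box(.34,.56,-.53,-.3,.115,.14),"hood top")
    rect(box(.35,.65,.2,.52,.075,.1),"pan rim")
    rect(box(.3,.6,.25,.5,.045,.065),"pan floor")
    red=(c[:,0]>1.8*c[:,1])&(c[:,0]>60)
    rect(box(.45,.8,-.05,.18,.08,.11,red),"bin top")
    rect(box(.44,.8,-.05,.18,.015,.11,red),"bin all")
# nuts wrist
p,W=A["wrist"]
for n in ["wrist","scene"]:
    p,W=A[n];
    k=(W[...,2]>.013)&(W[...,2]<.03)&(W[...,0]>.56)&(W[...,0]<.70)&(W[...,1]>-.02)&(W[...,1]<.135)&~((p[...,0]>1.5*p[...,1]))
    nn,l,st,ce=cv2.connectedComponentsWithStats(k.astype(np.uint8))
    for i in range(1,nn):
        if st[i,4]>25:
            q=W[l==i]; 
            (cc,s,a)=cv2.minAreaRect((q[:,:2]*1000).astype(np.float32)); print(n,np.round(ce[i]),np.round(cc,1),np.round(s,1),np.round(np.median(q[:,2]),4))
E
```

```text
scene bench z 0.0011750373665841973
scoop rim 496 c [ 425.7 -295. ] s [144.7 129.8] ang 0.97 z [35.3 44.5 54.9]
hood top 2083 c [ 435.6 -411. ] s [147.8 133.3] ang 10.92 z [122.2 126.4 129.7]
pan rim 1059 c [472.1 357.1] s [205.  199.4] ang 7.31 z [76.2 84.1 88. ]
pan floor 5534 c [473.7 355.9] s [200.8 197.9] ang 7.93 z [52.7 55.9 60.2]
bin top 762 c [681.4  48.5] s [172.1 250.5] ang 84.51 z [80.9 91.2 96.6]
bin all 3024 c [629.1  66. ] s [229.4 342. ] ang 89.64 z [18.9 57.7 94.6]
side bench z 0.0022106940462008895
scoop rim 446 c [ 419.8 -299.5] s [140.  114.9] ang 1.76 z [35.5 46.4 52.7]
hood top 1851 c [ 433.9 -411.2] s [140.5 138.6] ang 10.93 z [124.6 127.6 130.2]
pan rim 2302 c [472.2 355.8] s [199.6 200.4] ang 7.36 z [76.1 85.2 88.2]
pan floor 12968 c [471.7 357.4] s [198.9 197.1] ang 6.98 z [54.1 56.4 59.5]
bin top 1224 c [678.9  49.6] s [168.9 257.1] ang 83.15 z [80.7 89.6 96.6]
bin all 7591 c [628.7  66.4] s [229.8 342.9] ang 89.54 z [18.7 50.3 92.1]
wrist [312.  90.] [616.6 107.1] [27.8 30.9] 0.0187
wrist [370.  91.] [668.7 106.6] [30.5 27.5] 0.0186
wrist [316. 149.] [620.8  55.2] [30.6 27.8] 0.0187
wrist [365. 151.] [665.6  53.9] [27.9 30.7] 0.0187
wrist [309. 190.] [613.   16.8] [27.3 30.7] 0.0184
wrist [360. 201.] [663.    5.6] [30.6 28.1] 0.0185
scene [334. 276.] [614.4  17.4] [24.8 27.2] 0.0186
scene [348. 285.] [622.7  56.8] [25.6 26.2] 0.0186
scene [322. 291.] [664.4   6.1] [26.7 26.5] 0.0186
scene [368. 291.] [617.3 107.6] [25.3 24.2] 0.0189
scene [339. 300.] [666.6  54.7] [25.7 26.2] 0.0187
scene [359. 310.] [670.3 106.9] [24.1 28.6] 0.018
```

```bash
python3 - <<'E'
from h import *
A=[np.load(n+"0.npz") for n in ["scene","side"]]
for a,n in zip(A,["scene","side"]):
    W=a["W"]; p=a["p"]
    c=np.array([.435,-.411]); t=np.radians(100.9); ux=np.array([np.cos(t),np.sin(t)]); uy=np.array([-ux[1],ux[0]])
    d=W[...,:2]-c; X=d@ux; Y=d@uy; Z=W[...,2]
    k=(X>.068)&(X<.25)&(abs(Y)<.08)&(Z>.036)&(Z<.056)
    print(n,k.sum(),"X",np.percentile(X[k],[1,5,50,95,99]).round(4),"Y",np.percentile(Y[k],[1,3,50,97,99]).round(4),"Z",np.percentile(Z[k],[50,95]))
    for s in (1,-1):
        for x0 in np.arange(.07,.2,.015):
            m=k&(Y*s>.02)&(X>=x0)&(X<x0+.015)&(Z>.042)
            if m.sum()>3: print(s,round(x0,3),m.sum(),"Ymid",np.median(Y[m]).round(4),np.percentile(Y[m],[5,95]).round(4),"z",np.percentile(Z[m],[50,90]).round(4))
    k2=(X>.068)&(X<.25)&(abs(Y)<.08)&(Z>-.006)&(Z<.012)&(p.min(2)>170)
    print("floor X",np.percentile(X[k2],[1,50,98,99.5]).round(4),"Y",np.percentile(Y[k2],[2,50,98]).round(4))
# crop upscales
for n,(r0,r1,c0,c1) in {"scene":(110,210,170,310),"side":(90,215,370,470)}.items():
    im=cv2.imread(f"pics/{n}0.png")[r0:r1,c0:c1]; cv2.imwrite(f"pics/crop_{n}.png",cv2.resize(im,None,fx=4,fy=4,interpolation=cv2.INTER_CUBIC))
E
```

```text
scene 354 X [0.0683 0.07   0.1041 0.1563 0.1609] Y [-0.0611 -0.0604 -0.0128  0.035   0.0369] Z [0.04453462 0.04876474]
1 0.07 20 Ymid 0.0309 [0.0211 0.0373] z [0.0458 0.0472]
1 0.085 16 Ymid 0.0322 [0.0263 0.0363] z [0.0455 0.0475]
1 0.1 18 Ymid 0.0302 [0.0261 0.0359] z [0.0458 0.0484]
1 0.115 15 Ymid 0.0292 [0.0252 0.0355] z [0.0462 0.0477]
1 0.13 17 Ymid 0.0288 [0.025  0.0339] z [0.0461 0.0492]
1 0.145 17 Ymid 0.0296 [0.0232 0.0323] z [0.0456 0.0484]
1 0.16 5 Ymid 0.0273 [0.0255 0.0326] z [0.0445 0.0468]
-1 0.07 28 Ymid -0.0524 [-0.0589 -0.0273] z [0.0452 0.0497]
-1 0.085 17 Ymid -0.0557 [-0.0596 -0.0502] z [0.046  0.0475]
-1 0.1 15 Ymid -0.0541 [-0.0594 -0.0507] z [0.0446 0.0469]
-1 0.115 17 Ymid -0.056 [-0.0606 -0.0522] z [0.0461 0.048 ]
-1 0.13 14 Ymid -0.0558 [-0.0613 -0.0523] z [0.0458 0.0484]
-1 0.145 16 Ymid -0.0567 [-0.0609 -0.0522] z [0.0462 0.0475]
floor X [0.0715 0.1281 0.1775 0.1789] Y [-0.0315  0.0038  0.0743]
side 292 X [0.0682 0.0687 0.097  0.1604 0.1628] Y [-0.0565 -0.0557  0.0001  0.0376  0.0384] Z [0.04714253 0.05030156]
1 0.07 20 Ymid 0.0341 [0.023  0.0382] z [0.0477 0.0496]
1 0.085 16 Ymid 0.0359 [0.0314 0.0388] z [0.0478 0.0491]
1 0.1 10 Ymid 0.0343 [0.0311 0.0368] z [0.0484 0.0503]
1 0.115 16 Ymid 0.0342 [0.0305 0.0376] z [0.0487 0.0499]
1 0.13 12 Ymid 0.0337 [0.0303 0.0367] z [0.0475 0.0491]
1 0.145 15 Ymid 0.0323 [0.0293 0.0354] z [0.049  0.0517]
1 0.16 7 Ymid 0.0308 [0.029  0.0353] z [0.0455 0.0498]
-1 0.07 15 Ymid -0.0482 [-0.0531 -0.028 ] z [0.0479 0.0489]
-1 0.085 15 Ymid -0.0514 [-0.0544 -0.048 ] z [0.0488 0.0504]
-1 0.1 13 Ymid -0.0519 [-0.0552 -0.0477] z [0.0485 0.0495]
-1 0.115 14 Ymid -0.0513 [-0.0556 -0.0484] z [0.0486 0.0505]
-1 0.13 15 Ymid -0.0523 [-0.0565 -0.0492] z [0.0482 0.0501]
-1 0.145 19 Ymid -0.0532 [-0.0568 -0.0498] z [0.0481 0.0499]
floor X [0.0716 0.1266 0.1733 0.1763] Y [-0.0354 -0.0022  0.0289]
```

View pics/crop_scene.png

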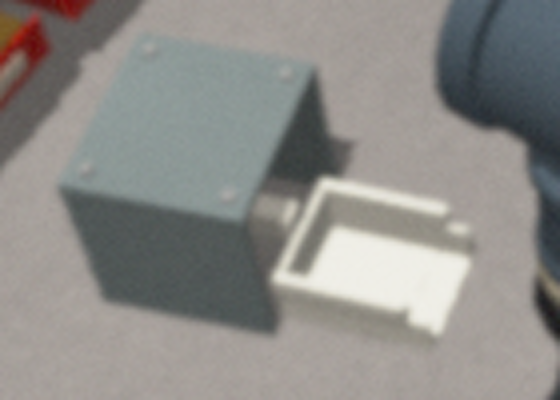

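Request:
carry_out([
  [-1,-1.6,2.2,0,0,0,-2],
  [-1,-3.2,4.4,0.8,0,0,-4],
  [-1,-4.8,6.6,1.6,0,0,-6],
  [-1,-5.8,8.8,2.0,0,0,-8.7],
  [-1,-6.5,10.56,2.5,0,0,-8.7],
  [-1,-6.5,10.56,2.5,0,0,-8.7],
  [-1,-6.5,10.56,2.5,0,0,-8.7],
  [-1,-6.5,10.56,2.5,0,0,-8.7],
], force=40)

```text
time: 2.05
position: [0.4612, -0.2666, 0.1595]
tool_rot: [0.997, 0.074, -0.0, -0.0]
ft_force: [0.0, 0.6, 1.0]
grip_width: 0.0872
```

```bash
python3 - <<'E'
from h import *
o=get_obs();print(o["time"],o["position"],o["q"].round(3),R.from_quat(o["tool_rot"]).as_euler('xyz',degrees=True).round(2), o["ft_force"].round(2))
for n in ["wrist","scene"]: shot(n,n+"1")
E
```

```text
2.05 [ 0.46120895 -0.26655278  0.15947749] [-0.734  0.492  1.727 -0.     0.923 -0.881] [-1.7999e+02  4.0000e-02  8.4300e+00] [0.02 0.59 1.04]
```

View pics/wrist1.png

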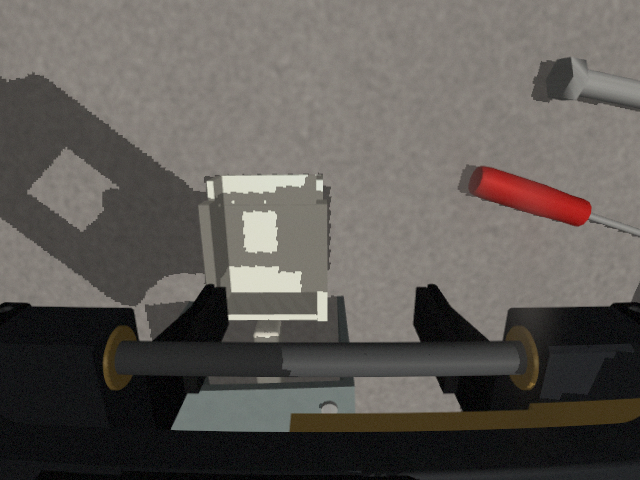

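```bash
cat > fs.py <<'E'
from h import *
def fit(W,p,c,t,show=True,xr=(-.05,.035)):
    t=np.radians(t);ux=np.array([np.cos(t),np.sin(t)]);uy=np.array([-ux[1],ux[0]])
    d=W[...,:2]-np.array(c);X=d@ux;Y=d@uy;Z=W[...,2]
    out=[]
    for s in (1,-1):
        k=(X>xr[0])&(X<xr[1])&(Y*s>.03)&(Y*s<.056)&(Z>.040)&(Z<.056)
        if k.sum()<20: print("few",s,k.sum());continue
        a=np.polyfit(X[k],Y[k],1); out.append((s,k.sum(),a.round(4).tolist(),np.percentile(Y[k],[3,97]).round(4).tolist(),np.median(Z[k]).round(4)))
    k=(abs(X)<.075)&(abs(Y)<.034)&(Z<.012)&(p.min(2)>70)
    e=(X>.03)&(X<.075)&(abs(Y)<.03)&(Z<.02)
    for o in out: print(o)
E
python3 - <<'E'
from fs import *
for n in ["wrist1","scene1"]:
    a=np.load(n+".npz"); print(n); fit(a["W"],a["p"],(.4226,-.290),98.7)
    t=np.radians(98.7);ux=np.array([np.cos(t),np.sin(t)]);uy=np.array([-ux[1],ux[0]])
    d=a["W"][...,:2]-np.array((.4226,-.290));X=d@ux;Y=d@uy;Z=a["W"][...,2]
    k=(abs(Y)<.045)&(abs(X)<.09)&(Z>.036)&(Z<.056); print(np.percentile(X[k],[1,3,97,99]), )
    if n[0]=="w":
        for u in (265,):
            for v in range(165,205,2): print(v,X[v,u].round(4),Z[v,u].round(4))
E
```

```text
wrist1
(1, np.int64(977), [0.0299, 0.0418], [0.0386, 0.0468], np.float64(0.0466))
(-1, np.int64(1109), [-0.015, -0.0425], [-0.0462, -0.0374], np.float64(0.0468))
[-0.05712602 -0.05463453  0.03918145  0.04067919]
165 0.0634 0.0013
167 0.0617 0.0004
169 0.06 -0.0003
171 0.0583 -0.0002
173 0.0568 0.0007
175 0.0551 0.0005
177 0.0539 0.0037
179 0.0521 0.0024
181 0.0506 0.0034
183 0.0486 0.0014
185 0.047 0.0017
187 0.0456 0.0036
189 0.0437 0.0018
191 0.042 0.0019
193 0.0404 0.0021
195 0.0389 0.0032
197 0.0368 0.0015
199 0.0354 0.0027
201 0.0338 0.0033
203 0.0319 0.0023
scene1
(1, np.int64(80), [0.0226, 0.0405], [0.0356, 0.0478], np.float64(0.0452))
(-1, np.int64(115), [-0.0226, -0.0453], [-0.0499, -0.0386], np.float64(0.045))
[-0.08307778 -0.07970463  0.03888905  0.03984643]
```

Request:
carry_out([
  [-1,0.03,-0.1,1.8,0,0,0],
  [-1,0.03,-0.1,3.6,0,0,0],
  [-1,0.03,-0.1,5.0,0,0,0],
  [-1,0.03,-0.1,5.5,0,0,0],
  [-1,0.03,-0.1,5.5,0,0,0],
])

```text
time: 2.65
position: [0.4627, -0.2597, 0.0214]
tool_rot: [0.997, 0.077, -0.001, -0.001]
ft_force: [-0.5, -0.8, -0.0]
grip_width: 0.0875
```

Request:
carry_out([
  [1,0,0,0,0,0,0],
  [1,0,0,0,0,0,0],
  [1,0,0,0,0,0,0],
  [1,0,0,0,0,0,0],
  [1,0,0,0,0,0,0],
  [1,0,0,0,0,0,0],
  [1,0,0,0,0,0,0],
  [1,0,0,0,0,0,0],
], force=40)

```text
time: 3.45
position: [0.4628, -0.2614, 0.0225]
tool_rot: [0.997, 0.076, -0.0, -0.0]
ft_force: [0.3, -0.8, 0.3]
grip_width: 0.0312
```

Request:
carry_out([
  [1,0,0,0,0,0,0],
  [1,0,0,0,0,0,0],
  [1,0,0,0,0,0,0],
  [1,0,0,0,0,0,0],
  [1,0,0,0,0,0,0],
])

```text
time: 3.95
position: [0.4626, -0.2613, 0.0225]
tool_rot: [0.997, 0.076, -0.0, -0.0]
ft_force: [-0.3, -0.4, 0.6]
grip_width: 0.0076
```

Request:
carry_out([
  [1,0,-0.5,0,0,0,0],
  [1,0,-1.3,0,0,0,0],
  [1,0,-2.3,0,0,0,0],
  [1,0,-3.4,0,0,0,0],
  [1,0,-4.5,0,0,0,0],
  [1,0,-5.6,0,0,0,0],
  [1,0.3,-6.5,0,0,0,0],
  [1,0.8,-7.0,0,0,0,0],
])

```text
time: 4.75
position: [0.4535, -0.0824, 0.0225]
tool_rot: [0.997, 0.076, -0.002, -0.001]
ft_force: [-0.8, -0.8, -0.6]
grip_width: 0.0075
```

Request:
carry_out([
  [1,0.3,-0.1,0,0,0,0],
  [1,0.4,-0.2,0,0,0,0],
  [1,0.4,-0.2,0,0,0,0],
])

```text
time: 5.05
position: [0.466, -0.079, 0.0227]
tool_rot: [0.997, 0.076, 0.001, 0.0]
ft_force: [1.6, 1.3, 1.2]
grip_width: 0.0074
```

```bash
python3 - <<'E'
from h import *
o=get_obs();print(o["time"],o["position"],o["q"].round(3),o["grip_width"],o["ft_force"].round(1))
shot("scene","scene2");shot("side","side2")
E
```

```text
5.05 [ 0.46604561 -0.07895261  0.02265306] [-4.050e-01  6.910e-01  1.959e+00  1.000e-03  4.900e-01 -5.570e-01] 0.0073683215620379845 [1.6 1.3 1.2]
```

View pics/side2.png

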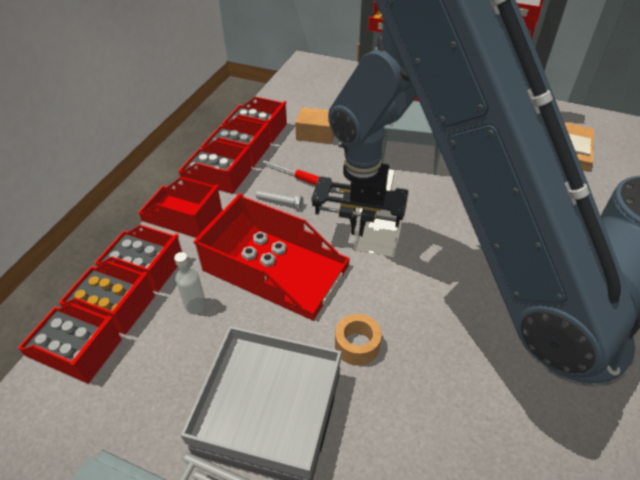

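Request:
carry_out([
  [-0.2,0,0,0,0,0,0],
  [-0.2,0,0,0,0,0,0],
  [-0.2,0,0,0,0,0,0],
  [-0.2,0,0,0,0,0,0],
  [-0.2,0,0,0,0,0,0],
  [-0.2,0,0,0,0,0,0],
])

```text
time: 5.75
position: [0.4652, -0.079, 0.0225]
tool_rot: [0.997, 0.076, -0.0, 0.0]
ft_force: [-0.5, 0.2, 0.2]
grip_width: 0.0469
```

Request:
carry_out([
  [-0.2,0,0,-1.5,0,0,0],
  [-0.2,0,0,-3.0,0,0,0],
  [-0.2,0,0.5,-4.5,0,0,0],
  [-0.2,-0.5,2,-5.5,0,0,0],
  [-0.2,-1.2,3.5,-5.5,0,0,0],
  [-0.2,-1.7,4.5,-5.5,0,0,0],
  [-0.2,-1.7,4.5,-5.5,0,0,0],
  [-0.2,-1.7,4.5,-5.5,0,0,0],
])

```text
time: 6.55
position: [0.4397, -0.1965, 0.1599]
tool_rot: [0.997, 0.075, -0.0, -0.0]
ft_force: [-0.0, 0.3, 0.2]
grip_width: 0.0522
```

```bash
python3 - <<'E'
from fs import *
o=get_obs();print(o["time"],o["position"],o["q"].round(3),o["grip_width"],R.from_quat(o["tool_rot"]).as_euler('xyz',degrees=True).round(2))
shot("wrist","wrist3");shot("scene","scene3")
E
```

```text
6.55 [ 0.43974796 -0.19650571  0.15991281] [-6.530e-01  4.340e-01  1.849e+00  1.000e-03  8.590e-01 -8.030e-01] 0.05220546824560947 [-1.7994e+02  2.0000e-02  8.5900e+00]
```

View pics/wrist3.png

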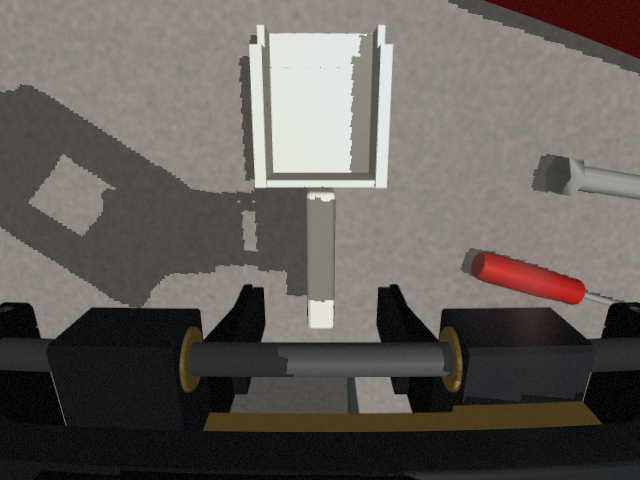

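View pics/scene3.png

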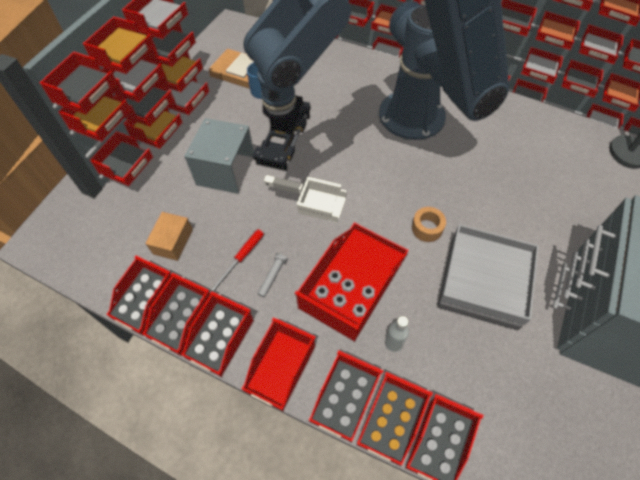

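```bash
python3 - <<'E'
from h import *
for n in ["wrist3","scene3"]:
    a=np.load(n+".npz");W=a["W"];p=a["p"]
    k=(W[...,2]>.056)&(W[...,2]<.07)&(W[...,0]>.36)&(W[...,0]<.5)&(W[...,1]>-.30)&(W[...,1]<-.08)&(p.min(2)>90)
    q=W[k];(c,s,ang)=cv2.minAreaRect((q[:,:2]*1000).astype(np.float32));m=q[:,:2].mean(0)
    ev=np.linalg.svd(q[:,:2]-m,full_matrices=False)[2][0]
    print(n,k.sum(),"c",c,s,ang,"z",np.percentile(q[:,2],[5,50,95]),"yaw",np.degrees(np.arctan2(ev[1],ev[0])),"mean",m)
E
```

```text
wrist3 3777 c (442.8342590332031, -212.63131713867188) (20.501739501953125, 104.9527816772461) 8.474395751953125 z [0.06291095 0.06463068 0.06579585] yaw -81.36969222765698 mean [ 0.4420359  -0.20906452]
scene3 285 c (444.0970764160156, -213.17396545410156) (23.34735107421875, 104.97697448730469) 10.1297025680542 z [0.05786165 0.06367544 0.06737078] yaw 100.22549127236655 mean [ 0.44533181 -0.21075087]
```

Request:
carry_out([
  [-0.2,0.02,-0.05,1.8,0,0,0],
  [-0.2,0.02,-0.05,3.6,0,0,0],
  [-0.2,0.02,-0.05,4.8,0,0,0],
  [-0.2,0.02,-0.05,5.15,0,0,0],
  [1,0.02,-0.05,5.15,0,0,0],
  [1,0.02,-0.05,5.15,0,0,0],
  [1,0.02,-0.05,5.15,0,0,0],
  [1,0.02,-0.05,5.15,0,0,0],
], force=60)

```text
time: 7.45
position: [0.4414, -0.1957, 0.0327]
tool_rot: [0.997, 0.076, 0.001, 0.001]
ft_force: [0.4, -0.2, 0.2]
grip_width: 0.0278
```

Request:
carry_out([
  [1,0,0,0,0,0,0],
  [1,0,0,0,0,0,0],
  [1,0,0,0,0,0,0],
  [1,0,0,0,0,0,0],
], force=60)

```text
time: 7.85
position: [0.4411, -0.1959, 0.0321]
tool_rot: [0.997, 0.076, 0.001, 0.001]
ft_force: [-1.0, -1.0, 6.7]
grip_width: 0.0191
```

```bash
python3 - <<'E'
from h import *
a=np.load("wrist0.npz");W=a["W"];p=a["p"].astype(int)
red=(p[...,0]>1.8*p[...,1])&(p[...,0]>50)
def b(x0,x1,y0,y1,z0,z1): return red&(W[...,0]>x0)&(W[...,0]<x1)&(W[...,1]>y0)&(W[...,1]<y1)&(W[...,2]>z0)&(W[...,2]<z1)
f=W[b(.44,.72,-.04,.16,.001,.006)]; print("floor",len(f),np.median(f[:,2]),cv2.minAreaRect((f[:,:2]*1000).astype(np.float32)))
fr=W[b(.44,.55,-.04,.16,.022,.036)]; print("low rims",np.percentile(fr[:,2],[50,95]))
# front wall line: points near x<.50 z~.028
k=b(.44,.50,-.03,.14,.024,.035); q=W[k]; print("front",len(q),np.polyfit(q[:,1],q[:,0],1), q[:,1].min(),q[:,1].max())
# high top rims
k=b(.55,.80,-.06,.2,.082,.098); q=W[k]; print("top",len(q),cv2.minAreaRect((q[:,:2]*1000).astype(np.float32)))
kb=k&(W[...,0]>.70); q=W[kb]; print("back",np.polyfit(q[:,1],q[:,0],1),q[:,1].min(),q[:,1].max(),np.percentile(q[:,0],[2,98]))
for s,(y0,y1) in {"right":(-.05,.03),"left":(.09,.16)}.items():
    q=W[k&(W[...,0]>.6)&(W[...,0]<.70)&(W[...,1]>y0)&(W[...,1]<y1)]
    if len(q)>20: print(s,len(q),np.polyfit(q[:,0],q[:,1],1),q[:,1].mean(),q[:,0].mean())
# slope profile along y=.055
for x in np.arange(.66,.75,.005):
    q=W[(abs(W[...,0]-x)<.002)&(abs(W[...,1]-.03)<.012)]; print(round(x,3),np.median(q[:,2]).round(4) if len(q) else None,end="; ")
E
```

```text
floor 32232 0.003937097284307578 ((573.173583984375, 64.1053466796875), (195.4108428955078, 240.68836975097656), 83.75574493408203)
low rims [0.02839954 0.03167031]
front 1209 [0.02384109 0.46833035] -0.0037509283037373414 0.13997410845152986
top 6678 ((673.6139526367188, 54.25251007080078), (162.09596252441406, 233.949951171875), 84.37820434570312)
back [0.07169774 0.72242314] -0.03192589751023267 0.1313291050388101 [0.7033322  0.73950368]
right 1012 [-0.11153917  0.05363308] -0.01880218270904127 0.6494154596354159
left 1180 [-0.11183611  0.20704596] 0.13436015795898676 0.6499314338982638
0.66 0.3255; 0.665 0.3259; 0.67 0.3227; 0.675 0.316; 0.68 0.3168; 0.685 0.3163; 0.69 0.316; 0.695 0.3154; 0.7 0.3004; 0.705 0.2959; 0.71 0.0292; 0.715 0.0334; 0.72 0.0383; 0.725 0.0677; 0.73 0.0951; 0.735 None; 0.74 None; 0.745 None;
```

Request:
carry_out([
  [1,0,0,-0.4,0,0,0],
  [1,0,0,-1.2,0,0,0],
  [1,0,0,-2.4,0,0,0],
  [1,0,0,-3.8,0,0,0],
  [1,0,0,-5.0,0,0,0],
  [1,0,0,-5.2,0,0,0],
])

```text
time: 8.45
position: [0.4422, -0.1963, 0.1647]
tool_rot: [0.997, 0.076, 0.003, 0.002]
ft_force: [0.5, -0.9, -1.3]
grip_width: 0.0194
```

Request:
carry_out([
  [1,0.1,-0.7,0,0,0,7],
  [1,0.2,-1.4,0,0,0,14],
  [1,0.3,-2.1,0,0,0,21],
  [1,0.4,-2.8,0,0,0,28],
  [1,0.5,-3.5,0,0,0,35],
  [1,0.6,-4.2,0,0,0,42],
  [1,0.7,-4.9,0,0,0,49],
  [1,0.8,-5.6,0,0,0,56],
])

```text
time: 9.25
position: [0.438, -0.0527, 0.1605]
tool_rot: [0.915, -0.403, -0.001, 0.0]
ft_force: [-0.4, -1.0, -1.4]
grip_width: 0.0197
```

```bash
python3 - <<'E'
from h import *
o=get_obs();print(o["time"],o["position"],o["q"].round(3),o["grip_width"],R.from_quat(o["tool_rot"]).as_euler('xyz',degrees=True).round(2))
shot("wrist","wrist4")
E
```

```text
9.25 [ 0.43797455 -0.05266942  0.16047258] [-0.374  0.388  1.943 -0.     0.814  0.457] 0.01967509277694214 [ 1.7993e+02  1.4000e-01 -4.7590e+01]
```

View pics/wrist4.png

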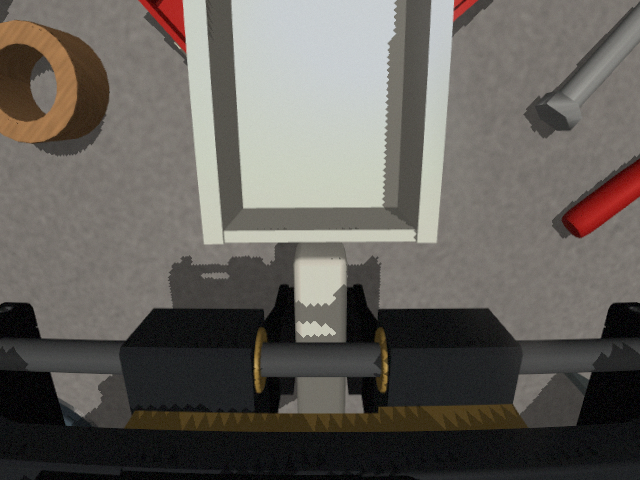

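```bash
cat >> h.py <<'E'
def totool(W,o):
    Rm=R.from_quat(o["tool_rot"]).as_matrix(); return (W-o["position"])@Rm
E
python3 - <<'E'
from h import *
o=get_obs();a=np.load("wrist4.npz");T=totool(a["W"],o)
# floor pixels rows 20-190 cols 245-380 ; rim top left cols 195-205, right 430-440
def pl(q,nm):
    A=np.c_[q[:,0],q[:,1],np.ones(len(q))];c=np.linalg.lstsq(A,q[:,2],rcond=None)[0]
    print(nm,"dz/dx,dz/dy deg",np.degrees(np.arctan(c[:2])).round(2),"mean",q.mean(0).round(4),"std",(q[:,2]-A@c).std().round(4))
pl(T[20:190,250:375].reshape(-1,3),"floor")
k=(T[...,2]<-.010)&(T[...,2]>-.02)&(T[...,1]<-.03)&(T[...,1]>-.16)&(abs(T[...,0])<.06)
pl(T[k],"rim"); print("x range",np.percentile(T[k][:,0],[1,99]),"y",np.percentile(T[k][:,1],[1,99]))
E
```

```text
** On entry to DLASCL parameter number  4 had an illegal value
 ** On entry to DLASCL parameter number  4 had an illegal valueTraceback (most recent call last):
  File "<stdin>", line 7, in <module>
  File "<stdin>", line 5, in pl
    x, resids, rank, s = _umath_linalg.lstsq(a, b, rcond,
                         ~~~~~~~~~~~~~~~~~~~^^^^^^^^^^^^^
                                             signature=signature)
                                             ^^^^^^^^^^^^^^^^^^^^
    raise LinAlgError("SVD did not converge in Linear Least Squares")
numpy.linalg.LinAlgError: SVD did not converge in Linear Least Squares
```

```bash
cat > tp.py <<'E'
from h import *
def pl(q,nm):
    q=q[np.isfinite(q[:,0])]
    A=np.c_[q[:,0],q[:,1],np.ones(len(q))];c=np.linalg.lstsq(A,q[:,2],rcond=None)[0]
    print(nm,len(q),"dz/dx,dz/dy deg",np.degrees(np.arctan(c[:2])).round(2),"mean",q.mean(0).round(4),"std",(q[:,2]-A@c).std().round(4))
def chk(tag):
    o=get_obs();a=np.load(tag+".npz");T=totool(a["W"],o)
    pl(T[20:190,250:375].reshape(-1,3),"floor")
    k=(T[...,2]<-.007)&(T[...,2]>-.022)&(T[...,1]<-.03)&(T[...,1]>-.16)&(abs(T[...,0])<.06)&(abs(T[...,0])>.036)
    pl(T[k],"rim"); print("x range",np.percentile(T[k][:,0],[1,99]),"y",np.percentile(T[k][:,1],[1,99]))
E
python3 -c "
from tp import *
chk('wrist4')"
```

```text
floor 21163 dz/dx,dz/dy deg [-0.12 -0.52] mean [-0.0016 -0.088   0.0292] std 0.0007
rim 12838 dz/dx,dz/dy deg [-0.11 -0.13] mean [ 0.0021 -0.0814 -0.0137] std 0.0018
x range [-0.04521629  0.04862008] y [-0.12214806 -0.03551395]
```

Request:
carry_out([
  [1,-0.45,-0.4,0,0,0,7],
  [1,-0.9,-0.85,0,0,0,14],
  [1,-1.4,-1.3,0,0,0,21],
  [1,-1.9,-1.75,0,0,0,28],
  [1,-2.35,-2.2,0,0,0,35],
  [1,-2.8,-2.65,0,0,0,42],
  [1,-3.24,-3.04,0,0,0,49],
  [1,-3.24,-3.04,0,0,0,49],
])

```text
time: 10.1
position: [0.4388, 0.0584, 0.1606]
tool_rot: [-0.668, 0.744, 0.001, -0.001]
ft_force: [-0.1, -0.6, -0.9]
grip_width: 0.0195
```

Request:
carry_out([
  [1,0,0,0,0,0,0],
  [1,0,0,0,0,0,0],
])

```text
time: 10.3
position: [0.4399, 0.0566, 0.161]
tool_rot: [-0.668, 0.744, 0.0, -0.0]
ft_force: [0.8, 0.2, -1.7]
grip_width: 0.019
```

```bash
python3 - <<'E'
from tp import *
o=get_obs();print(o["time"],o["position"],o["q"].round(3),o["grip_width"],R.from_quat(o["tool_rot"]).as_euler('xyz',degrees=True).round(2))
shot("wrist","wrist5");shot("scene","scene5");shot("side","side5");chk("wrist5")
E
```

```text
10.3 [0.43989953 0.05663304 0.16102555] [-0.125  0.389  1.938 -0.     0.815  1.555] 0.019013624039228388 [ 1.7996e+02 -1.0000e-02 -9.6210e+01]
floor 21165 dz/dx,dz/dy deg [-0.01 -0.45] mean [-0.0041 -0.0888  0.0295] std 0.0007
rim 12763 dz/dx,dz/dy deg [-0.02 -0.08] mean [-0.0009 -0.0821 -0.0135] std 0.0017
x range [-0.04754183  0.04619155] y [-0.12296127 -0.03615667]
```

View pics/wrist5.png

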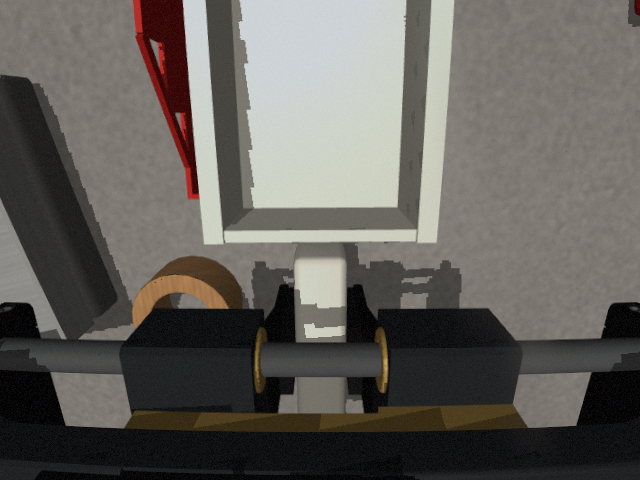

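View pics/scene5.png

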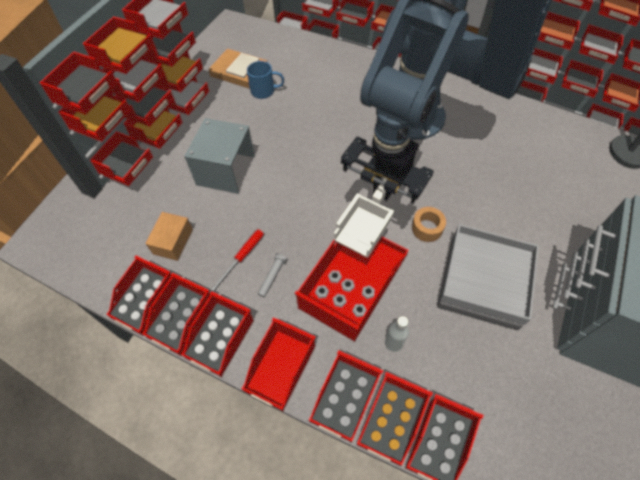

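```bash
python3 - <<'E'
from h import *
o=np.array([.5948,.0640]);t=np.radians(-6.4);b=np.array([np.cos(t),np.sin(t)]);n=np.array([-b[1],b[0]])
for tag in ["scene5","side5","wrist5"]:
    W=np.load(tag+".npz")["W"];d=W[...,:2]-o;X=d@b;Y=d@n;Z=W[...,2]
    for s,(y0,y1) in {"L":(.008,.035),"R":(-.085,-.055)}.items():
        k=(Z>.165)&(Z<.185)&(X>-.12)&(X<-.03)&(Y>y0)&(Y<y1)
        if k.sum()>10: print(tag,s,k.sum(),np.polyfit(X[k]+.07,Y[k],1).round(4),np.percentile(Y[k],[5,95]).round(4),Z[k].mean().round(4))
    k=(Z>.16)&(Z<.19)&(Y>-.1)&(Y<.04)&(X>-.2)&(X<.0); print(tag,"X",np.percentile(X[k],[1,99]).round(4))
    k=(Z>.124)&(Z<.14)&(Y>-.06)&(Y<.01)&(X>-.15)&(X<.03); print(tag,"floor X max",np.percentile(X[k],[99]).round(4), np.median(Z[k]).round(4))
# bin walls/nuts in scene,side
for tag in ["scene0","side0","wrist0"]:
    a=np.load(tag+".npz");W=a["W"];p=a["p"].astype(int);d=W[...,:2]-o;X=d@b;Y=d@n;Z=W[...,2];red=(p[...,0]>1.8*p[...,1])
    for s in (1,-1):
        k=red&(Z>.083)&(Z<.098)&(X>-.01)&(X<.11)&(Y*s>.068)&(Y*s<.09)
        if k.sum()>10: print(tag,s,k.sum(),np.median(Y[k]).round(4))
    k=red&(Z>.02)&(Z<.036)&(X<-.11)&(X>-.15)&(abs(Y)<.06)
    if k.sum()>10: print(tag,"front wall X",np.percentile(X[k],[5,50,95]).round(4),np.percentile(Z[k],95).round(4))
    k=red&(Z>.083)&(Z<.098)&(X>.11)&(X<.15)&(abs(Y)<.06); print(tag,"back wall X",np.percentile(X[k],[5,50,95]).round(4))
E
```

```text
scene5 L 167 [0.0344 0.019 ] [0.014  0.0228] 0.1742
scene5 R 172 [-0.0171 -0.0661] [-0.071  -0.0615] 0.174
scene5 X [-0.1528 -0.0171]
scene5 floor X max [-0.0083] 0.1319
side5 L 363 [0.0146 0.0193] [0.0132 0.0225] 0.1733
side5 R 155 [ 0.0102 -0.0667] [-0.0721 -0.0632] 0.1734
side5 X [-0.1976 -0.0132]
side5 floor X max [-0.0085] 0.1326
wrist5 L 6957 [0.0258 0.0181] [0.0147 0.0227] 0.1741
wrist5 R 6933 [-0.0097 -0.0655] [-0.0702 -0.0621] 0.1741
wrist5 X [-0.1433 -0.0299]
wrist5 floor X max [-0.0189] 0.1317
scene0 1 108 0.0769
scene0 -1 83 -0.0764
scene0 front wall X [-0.129  -0.1267 -0.1251] 0.0313
scene0 back wall X [0.1313 0.1362 0.1395]
side0 1 236 0.0764
side0 -1 180 -0.0775
side0 front wall X [-0.1308 -0.129  -0.1265] 0.0318
side0 back wall X [0.1301 0.1327 0.1388]
wrist0 1 1368 0.076
wrist0 -1 1159 -0.0758
wrist0 front wall X [-0.1292 -0.1261 -0.1251] 0.0299
wrist0 back wall X [0.1311 0.134  0.1388]
```

Request:
carry_out([
  [1,0,0,1.2,0,0,0],
  [1,0,0,2.4,-0.8,0,0],
  [1,0,0,3.5,-1.6,0,0],
  [1,0,0,4.2,-2.5,0,0],
  [1,0,0,4.5,-2.5,0,0],
  [1,0,0,4.5,-2.5,0,0],
  [1,0,0,4.5,-2.5,0,0],
])

```text
time: 11.15
position: [0.4404, 0.0571, 0.0493]
tool_rot: [-0.667, 0.745, 0.016, -0.014]
ft_force: [0.3, -0.3, -2.0]
grip_width: 0.0192
```

```bash
python3 - <<'E'
from tp import *
o=get_obs();print(o["time"],o["position"],o["ft_force"].round(2),R.from_quat(o["tool_rot"]).as_euler('xyz',degrees=True).round(2))
shot("scene","scene6");shot("side","side6")
o2=np.array([.5948,.0640]);t=np.radians(-6.4);b=np.array([np.cos(t),np.sin(t)]);n=np.array([-b[1],b[0]])
for tag in ["scene6","side6"]:
    a=np.load(tag+".npz");W=a["W"];p=a["p"].astype(int);d=W[...,:2]-o2;X=d@b;Y=d@n;Z=W[...,2];wh=(p.min(2)>90)&(p[...,0]<1.3*p[...,1])
    for x in range(-115,15,6):
        k=wh&(abs(X-x/1000)<.003)&(abs(Y+.024)<.025)
        print(tag,x,k.sum(),np.median(Z[k]).round(4) if k.sum() else None,end="|")
    k=wh&(Z<.06)&(Z>.04)&(X<-.02)&(X>-.12); print("\nrimY",np.percentile(Y[k],[3,97]))
for f in ["scene6","side6"]:
    im=cv2.imread(f"pics/{f}.png"); im=im[200:340,280:440] if f[1]=="c" else im[180:330,180:370]
    cv2.imwrite(f"pics/c_{f}.png",cv2.resize(im,None,fx=4,fy=4,interpolation=cv2.INTER_CUBIC))
E
```

```text
11.15 [0.44036097 0.05706083 0.0492584 ] [ 0.31 -0.26 -2.04] [177.55  -0.   -96.3 ]
scene6 -115 223 0.0501|scene6 -109 85 0.0346|scene6 -103 41 0.0181|scene6 -97 40 0.0178|scene6 -91 39 0.0181|scene6 -85 42 0.0174|scene6 -79 47 0.0167|scene6 -73 36 0.0169|scene6 -67 42 0.0168|scene6 -61 44 0.0163|scene6 -55 41 0.0161|scene6 -49 46 0.0159|scene6 -43 41 0.0153|scene6 -37 44 0.0158|scene6 -31 44 0.0147|scene6 -25 44 0.0142|scene6 -19 44 0.0147|scene6 -13 52 0.0132|scene6 -7 8 0.0126|scene6 -1 0 None|scene6 5 0 None|scene6 11 1 0.0182|
rimY [-0.06437941  0.37789463]
side6 -115 8 0.2535|side6 -109 4 0.2239|side6 -103 0 None|side6 -97 0 None|side6 -91 0 None|side6 -85 0 None|side6 -79 0 None|side6 -73 0 None|side6 -67 0 None|side6 -61 4 0.0173|side6 -55 13 0.0182|side6 -49 22 0.0177|side6 -43 31 0.0178|side6 -37 32 0.0165|side6 -31 25 0.0155|side6 -25 34 0.0148|side6 -19 27 0.015|side6 -13 29 0.0147|side6 -7 5 0.0134|side6 -1 1 0.0039|side6 5 2 0.0184|side6 11 33 0.0176|
rimY [-0.06371646  0.36934717]
```

View pics/c_scene6.png

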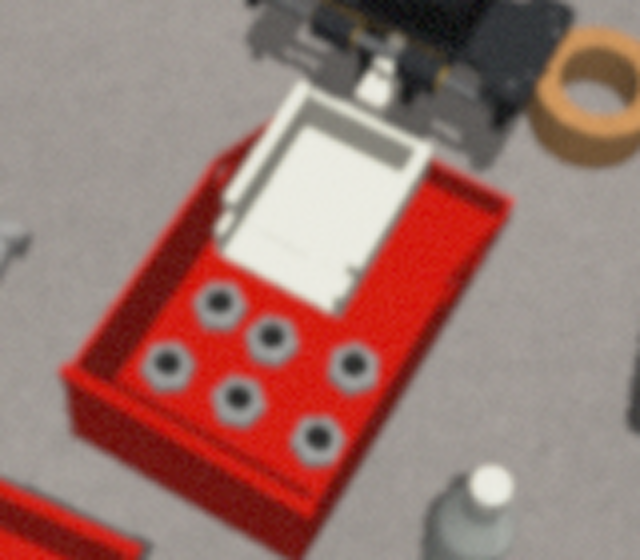

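View pics/c_side6.png

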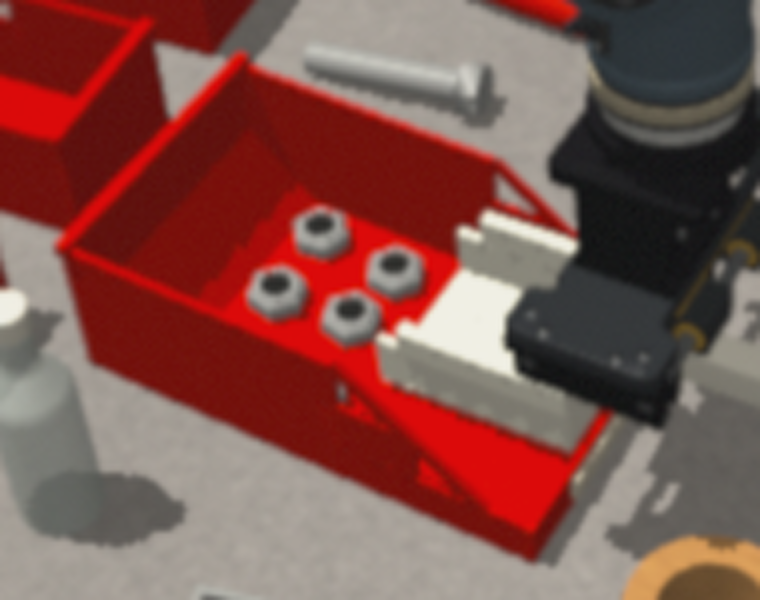

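Request:
carry_out([
  [1,0,0,0.15,0,0,0],
  [1,0,0,0.28,0,0,0],
  [1,0,0,0.35,0,0,0],
  [1,0,0,0.35,0,0,0],
])

```text
time: 11.65
position: [0.4394, 0.0574, 0.04]
tool_rot: [-0.667, 0.745, 0.016, -0.015]
ft_force: [-1.8, -0.3, 1.1]
grip_width: 0.0192
```

```bash
python3 - <<'E'
from tp import *
o=get_obs();print(o["time"],o["position"],o["ft_force"].round(2),o["moment"].round(2))
shot("scene","scene7")
o2=np.array([.5948,.0640]);t=np.radians(-6.4);b=np.array([np.cos(t),np.sin(t)]);n=np.array([-b[1],b[0]])
for tag in ["scene7"]:
    a=np.load(tag+".npz");W=a["W"];p=a["p"].astype(int);d=W[...,:2]-o2;X=d@b;Y=d@n;Z=W[...,2];wh=(p.min(2)>90)&(p[...,0]<1.3*p[...,1])
    for x in range(-103,15,10):
        k=wh&(abs(X-x/1000)<.003)&(abs(Y+.024)<.025)
        print(tag,x,k.sum(),np.median(Z[k]).round(4) if k.sum() else None,end="|")
E
```

```text
11.65 [0.43944636 0.05736746 0.0400439 ] [-1.75 -0.34  1.13] [-0.04  0.03  0.03]
scene7 -103 33 0.009|scene7 -93 43 0.0095|scene7 -83 40 0.0085|scene7 -73 41 0.0083|scene7 -63 41 0.0085|scene7 -53 42 0.0073|scene7 -43 46 0.0077|scene7 -33 45 0.0065|scene7 -23 45 0.0062|scene7 -13 48 0.0061|scene7 -3 0 None|scene7 7 0 None|
```

Request:
carry_out([
  [1,0,-0.25,-0.01,0,0,0],
  [1,0,-0.5,-0.02,0,0,0],
  [1,0,-0.8,-0.035,0,0,0],
  [1,0,-1.1,-0.05,0,0,0],
  [1,0,-1.4,-0.06,0,0,0],
  [1,0,-1.7,-0.075,0,0,0],
  [1,0,-2.0,-0.09,0,0,0],
  [1,0,-2.0,-0.09,0,0,0],
])

```text
time: 12.5
position: [0.492, 0.0514, 0.0402]
tool_rot: [-0.667, 0.745, 0.015, -0.013]
ft_force: [-0.2, 1.0, -1.0]
grip_width: 0.0194
```

```bash
cat > look.py <<'E'
from tp import *
import sys
o=get_obs();print(o["time"],o["position"],o["ft_force"].round(2),o["moment"].round(2),R.from_quat(o["tool_rot"]).as_euler('xyz',degrees=True).round(2))
t=sys.argv[1]
shot("scene","scene"+t);shot("side","side"+t);shot("wrist","wrist"+t)
a=cv2.imread(f"pics/scene{t}.png")[200:345,280:425];b=cv2.imread(f"pics/side{t}.png")[180:325,180:325]
cv2.imwrite(f"pics/m{t}.png",np.hstack([cv2.resize(a,(400,400),interpolation=cv2.INTER_CUBIC),cv2.resize(b,(400,400),interpolation=cv2.INTER_CUBIC)]))
E
python3 look.py 8
```

```text
12.5 [0.49196952 0.05142883 0.0401851 ] [-0.16  1.01 -1.  ] [ 0.05 -0.17  0.  ] [177.73  -0.   -96.3 ]
```

View pics/m8.png

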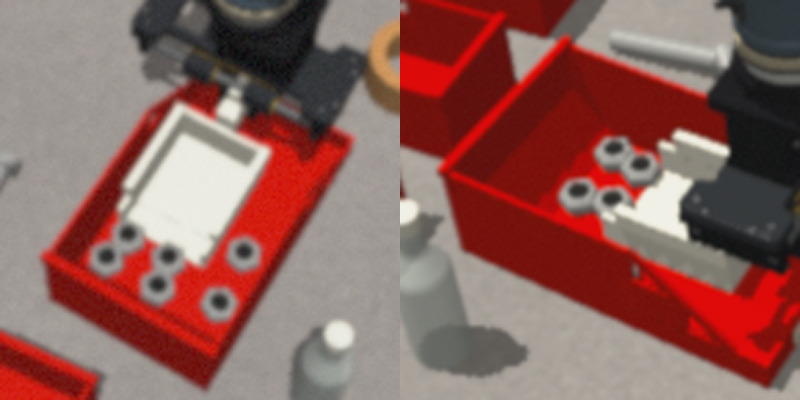

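View pics/wrist8.png

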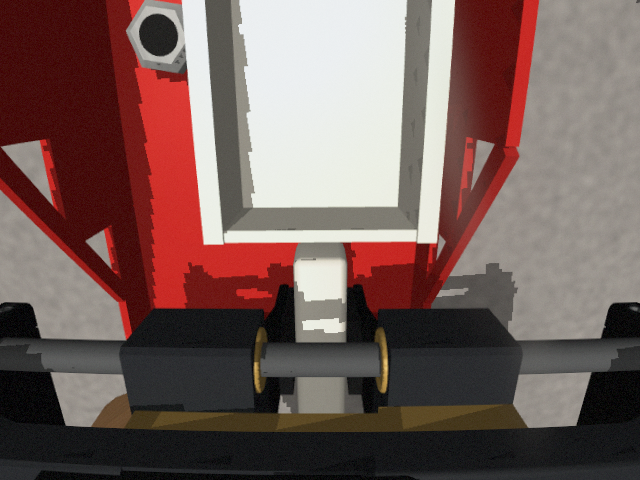

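Request:
carry_out([
  [1,0,-0.2,-0.01,0,0,0],
  [1,0,-0.4,-0.02,0,0,0],
  [1,0,-0.6,-0.025,0,0,0],
  [1,0,-0.8,-0.035,0,0,0],
  [1,0,-1.0,-0.045,0,0,0],
  [1,0,-1.2,-0.055,0,0,0],
])

```text
time: 13.25
position: [0.5184, 0.0487, 0.0401]
tool_rot: [-0.667, 0.745, 0.017, -0.015]
ft_force: [-4.3, 0.9, 2.8]
grip_width: 0.0193
```

```bash
python3 look.py 9
```

```text
13.25 [0.51840452 0.04872162 0.04010957] [-4.33  0.94  2.78] [ 0.13  0.5  -0.03] [177.36   0.   -96.29]
```

View pics/m9.png

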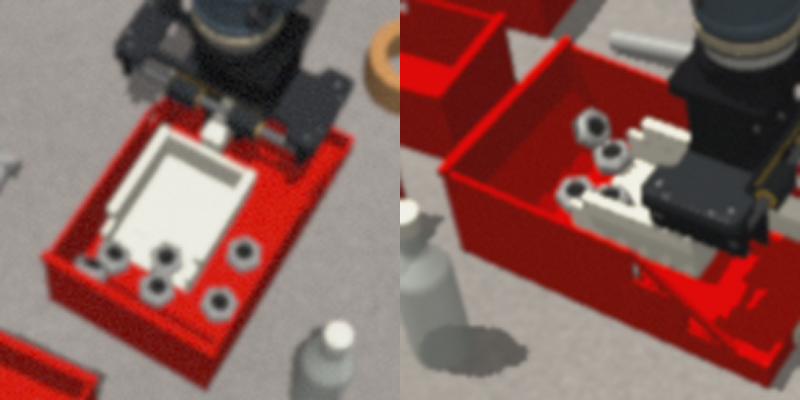

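Request:
carry_out([
  [1,0,-0.2,-0.01,0,0,0],
  [1,0,-0.4,-0.02,0,0,0],
  [1,0,-0.6,-0.025,0,0,0],
  [1,0,-0.75,-0.035,0,0,0],
  [1,0,-0.75,-0.035,0,0,0],
])

```text
time: 13.9
position: [0.5391, 0.0463, 0.0402]
tool_rot: [-0.667, 0.745, 0.016, -0.014]
ft_force: [-1.6, -0.5, 0.9]
grip_width: 0.0194
```

```bash
python3 look.py 10
```

```text
13.9 [0.53905715 0.04630425 0.04024773] [-1.55 -0.49  0.95] [ 0.07  0.31 -0.03] [177.59   0.   -96.31]
```

View pics/m10.png

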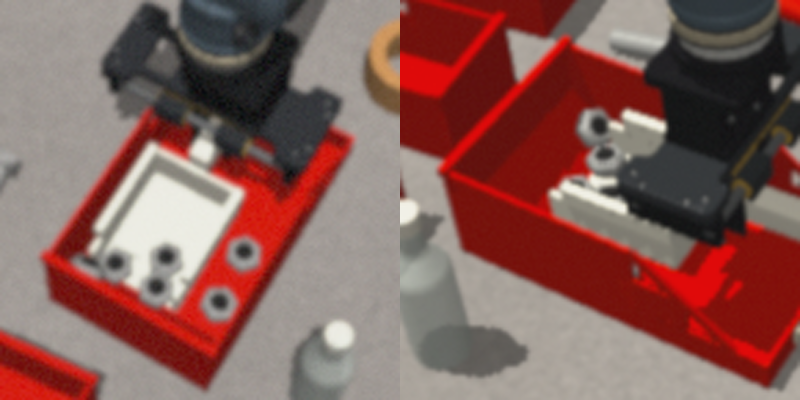

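Request:
carry_out([
  [1,0,-0.05,-0.1,2.5,0,0],
  [1,0,-0.12,-0.25,5,0,0],
  [1,0,-0.2,-0.45,8,0,0],
  [1,0,-0.25,-0.7,11,0,0],
  [1,0,-0.25,-0.95,14,0,0],
  [1,0,-0.25,-1.2,17,0,0],
  [1,0,-0.25,-1.4,18,0,0],
  [1,0,-0.25,-1.4,18,0,0],
])

```text
time: 14.85
position: [0.5455, 0.0456, 0.0752]
tool_rot: [-0.661, 0.738, -0.1, 0.09]
ft_force: [-0.1, -0.3, -2.7]
grip_width: 0.0194
```

```bash
python3 look.py 11
```

```text
14.85 [0.54549847 0.04562297 0.0751537 ] [-0.07 -0.3  -2.66] [0.1  0.58 0.01] [-164.52   -0.    -96.29]
```

View pics/m11.png

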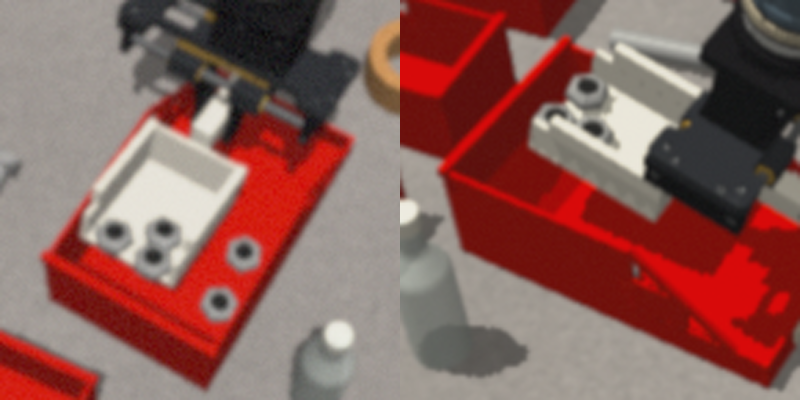

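View pics/wrist11.png

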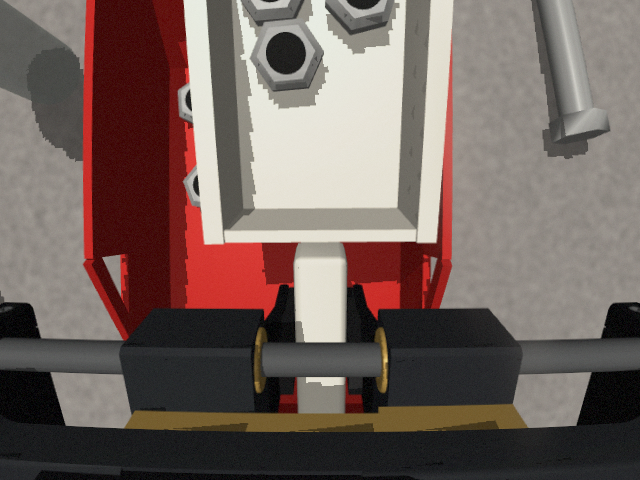

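Request:
carry_out([
  [1,0,-0.05,-0.2,2,0,0],
  [1,0,-0.15,-0.5,4,0,0],
  [1,0,-0.25,-0.9,5,0,0],
  [1,0,-0.4,-1.4,6,0,0],
  [1,0,-0.6,-2.1,6,0,0],
  [1,0,-0.8,-2.9,6,0,0],
  [1,0,-1.0,-3.6,6,0,0],
  [1,0,-1.1,-4.0,6,0,0],
])

```text
time: 15.8
position: [0.5467, 0.0455, 0.1812]
tool_rot: [-0.655, 0.732, -0.141, 0.126]
ft_force: [-0.1, 0.3, -2.0]
grip_width: 0.0194
```

```bash
python3 look.py 12
```

```text
15.8 [0.54673744 0.04547469 0.18122798] [-0.09  0.33 -1.98] [0.1  0.73 0.02] [-1.5826e+02 -1.0000e-02 -9.6300e+01]
```

View pics/scene12.png

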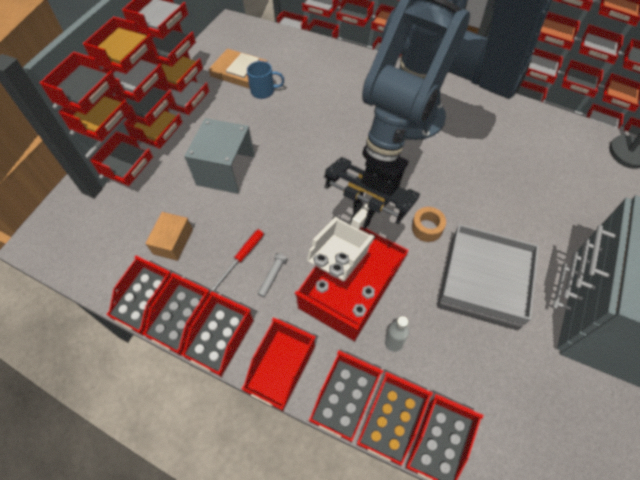

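View pics/wrist12.png

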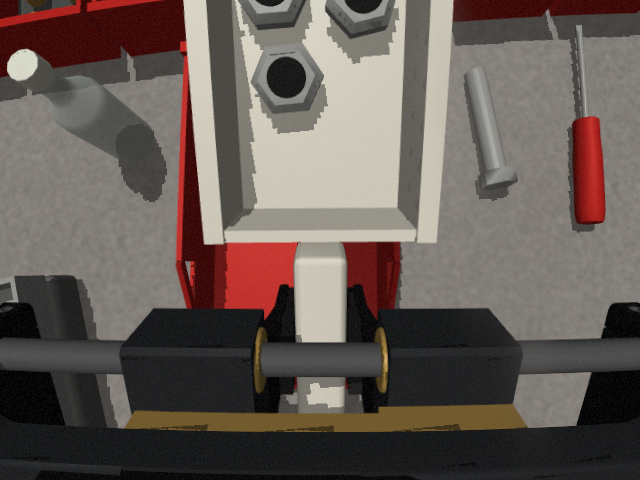

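```bash
cat > nuts.py <<'E'
from tp import *
import sys
o=get_obs()
for tag in sys.argv[1:]:
    a=np.load(tag+".npz");T=totool(a["W"],o);p=a["p"].astype(int)
    # scoop frame: x=-y_tool-.091 ; y=x? ; z = .0317 - z_tool
    sx=-T[...,1]-.091; sy=-T[...,0]; sz=.0317-T[...,2]
    k=(abs(sx)<.065)&(abs(sy)<.036)&(sz>.012)&(sz<.045)
    k=cv2.morphologyEx(k.astype(np.uint8),cv2.MORPH_OPEN,np.ones((2,2)))
    n,l,st,ce=cv2.connectedComponentsWithStats(k)
    for i in range(1,n):
        if st[i,4]>15:
            m=l==i; print(tag,st[i,4],ce[i].round(),"sx",np.percentile(sx[m],[3,97]).round(3),"sy",np.percentile(sy[m],[3,97]).round(3),"sz",np.median(sz[m]).round(3))
E
python3 nuts.py scene12 side12 wrist12
```

```text
scene12 371 [352. 234.] sx [nan nan] sy [nan nan] sz nan
scene12 122 [343. 258.] sx [-0.001  0.027] sy [0.005 0.029] sz 0.018
scene12 130 [322. 259.] sx [nan nan] sy [nan nan] sz nan
scene12 133 [337. 269.] sx [nan nan] sy [nan nan] sz nan
side12 164 [243. 168.] sx [0.032 0.055] sy [-0.032 -0.005] sz 0.018
side12 64 [230. 176.] sx [0.036 0.058] sy [0.003 0.045] sz 0.019
side12 80 [250. 185.] sx [-0.001  0.021] sy [-0.003  0.029] sz 0.02
wrist12 1331 [272.  11.] sx [nan nan] sy [nan nan] sz nan
wrist12 1846 [362.  14.] sx [nan nan] sy [nan nan] sz nan
wrist12 3729 [288.  78.] sx [nan nan] sy [nan nan] sz nan
wrist12 3876 [321. 225.] sx [nan nan] sy [nan nan] sz nan
wrist12 91 [376. 239.] sx [nan nan] sy [nan nan] sz nan
wrist12 50 [243. 240.] sx [nan nan] sy [nan nan] sz nan
```

Request:
carry_out([
  [1,0,0,0,3,0,0],
  [1,0,0,0,6,0,0],
  [1,0,0,0,9,0,0],
  [1,0,0,0,12,0,0],
  [1,0,0,0,12,0,0],
  [1,0,0,0,12,0,0],
  [1,0,0,0,12,0,0],
])

```text
time: 16.65
position: [0.5463, 0.0455, 0.1787]
tool_rot: [-0.639, 0.713, -0.215, 0.192]
ft_force: [0.2, 0.8, -1.9]
grip_width: 0.0191
```

```bash
python3 look.py 13; sed -i 's/np.percentile/np.nanpercentile/g;s/np.median/np.nanmedian/' nuts.py; python3 nuts.py scene13 side13 wrist13
```

```text
16.65 [0.54627975 0.04549137 0.1786807 ] [ 0.17  0.77 -1.87] [0.14 0.86 0.01] [-146.49   -0.    -96.29]
scene13 644 [351. 234.] sx [-0.054  0.005] sy [-0.03  0.04] sz 0.022
side13 301 [274. 190.] sx [-0.052 -0.006] sy [-0.033  0.027] sz 0.018
wrist13 14521 [314. 184.] sx [-0.055  0.001] sy [-0.033  0.032] sz 0.017
```

View pics/wrist13.png

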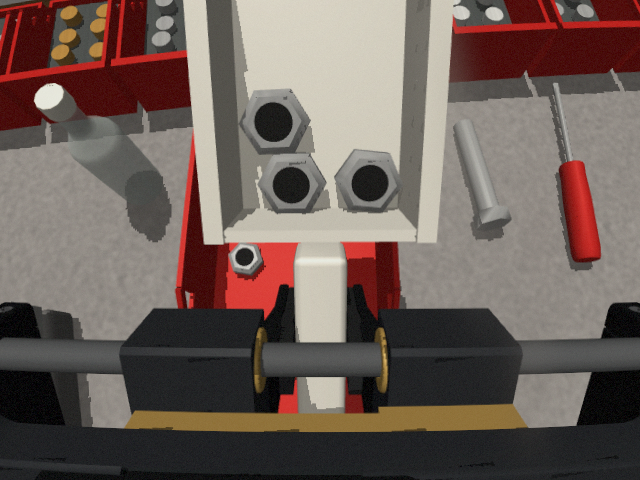

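Request:
carry_out([
  [1,-0.31,0.29,-0.21,0,-0.95,-1.4],
  [1,-0.93,0.86,-0.63,0,-2.8,-4.3],
  [1,-1.7,1.58,-1.15,0,-5.2,-7.9],
  [1,-2.56,2.37,-1.73,0,-7.8,-11.8],
  [1,-3.49,3.23,-2.35,0,-10.7,-16.2],
  [1,-4.42,4.09,-2.98,0,-13.5,-20.5],
  [1,-5.2,4.82,-3.5,0,-16,-24.2],
  [1,-5.8,5.38,-3.92,0,-17.8,-26.9],
])

```text
time: 17.6
position: [0.4401, 0.1606, 0.1825]
tool_rot: [0.781, -0.556, 0.165, -0.232]
ft_force: [0.1, 0.1, -2.9]
grip_width: 0.0194
```

```bash
cat > go.py <<'E'
# compute tool-frame delta to reach TCP target with heading & pitch (nose-up deg)
from h import *
import sys
def go(xyz,head,pitch):
    o=get_obs();R0=R.from_quat(o["tool_rot"]).as_matrix()
    h=np.radians(head);p=np.radians(pitch);hh=np.array([np.cos(h),np.sin(h),0]);up=np.array([0,0,1.])
    f=hh*np.cos(p)+up*np.sin(p); x=np.array([np.sin(h),-np.cos(h),0]); y=-f; z=np.cross(x,y)
    R1=np.c_[x,y,z]
    print("now",o["time"],o["position"].round(4),o["ft_force"].round(1),"grip",round(o["grip_width"],4)); f0=-R0[:,1]; print("head",np.degrees(np.arctan2(f0[1],f0[0])).round(2),"pitch",np.degrees(np.arcsin(f0[2])).round(2))
    print("units",((np.array(xyz)-o["position"])@R0/.025).round(2),"rot",np.degrees(R.from_matrix(R0.T@R1).as_rotvec()).round(2))
go(np.array(eval(sys.argv[1])),float(sys.argv[2]),float(sys.argv[3]))
E
python3 go.py "[.347,.2625,.19]" 37 30
```

```text
now 17.6 [0.4401 0.1606 0.1825] [ 0.1  0.1 -2.9] grip 0.0194
head 19.13 pitch 33.07
units [-5.07  1.66 -1.44] rot [ -3.05  -9.36 -15.23]
```

Request:
carry_out([
  [1,0,0,0,0,0,0],
  [1,0,0,0,0,0,0],
])

```text
time: 17.8
position: [0.4383, 0.1607, 0.182]
tool_rot: [0.781, -0.557, 0.164, -0.231]
ft_force: [0.0, 0.1, -3.0]
grip_width: 0.0192
```

```bash
python3 go.py "[.347,.2625,.19]" 37 30
```

```text
now 17.8 [0.4383 0.1607 0.182 ] [ 0.   0.1 -3. ] grip 0.0192
head 18.91 pitch 32.9
units [-5.04  1.62 -1.42] rot [ -2.89  -9.32 -15.43]
```

Request:
carry_out([
  [1,-0.4,0.13,-0.11,-0.3,-0.8,-1.2],
  [1,-1.2,0.39,-0.34,-0.7,-2.2,-3.7],
  [1,-2.1,0.68,-0.6,-1.2,-3.9,-6.4],
  [1,-3.0,0.97,-0.86,-1.8,-5.6,-9.2],
  [1,-4.0,1.3,-1.14,-2.4,-7.4,-12.2],
  [1,-4.6,1.5,-1.31,-2.8,-8.6,-14.1],
  [1,-5.04,1.62,-1.42,-2.9,-9.3,-15.4],
  [1,-5.04,1.62,-1.42,-2.9,-9.3,-15.4],
])

```text
time: 18.6
position: [0.3477, 0.2634, 0.1906]
tool_rot: [0.864, -0.43, 0.116, -0.233]
ft_force: [0.6, -0.4, -3.0]
grip_width: 0.0194
```

```bash
python3 go.py "[.347,.2625,.17]" 37 -10; python3 look.py 14
```

```text
now 18.6 [0.3477 0.2634 0.1906] [ 0.6 -0.4 -3. ] grip 0.0194
head 37.06 pitch 30.14
units [0.01 0.45 0.69] rot [-40.14   0.05   0.08]
18.6 [0.3477143  0.26337701 0.19055284] [ 0.61 -0.4  -3.05] [-0.5   0.55 -0.03] [-1.4986e+02  3.0000e-02 -5.2920e+01]
```

View pics/scene14.png

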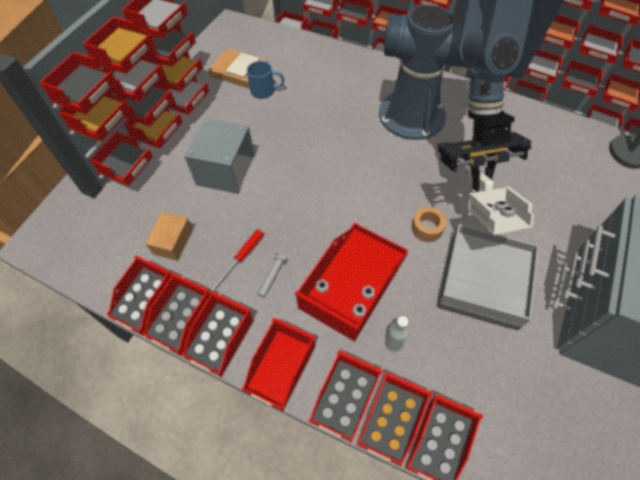

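View pics/side14.png

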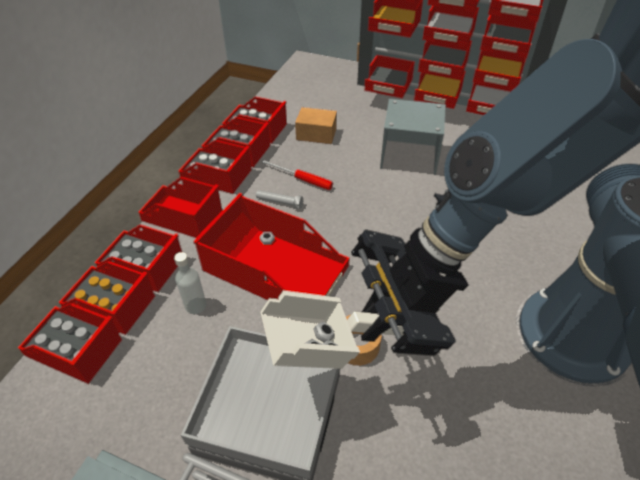

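Request:
carry_out([
  [1,0,0,0,-5,0,0],
  [1,0,0,0,-12,0,0],
  [1,0,0,0,-20,0,0],
  [1,0,0.15,0.25,-28,0,0],
  [1,0,0.35,0.6,-35,0,0],
  [1,0,0.55,0.95,-41,0,0],
  [1,0,0.65,1.13,-46,0,0],
  [1,0,0.65,1.13,-46,0,0],
])

```text
time: 19.55
position: [0.3487, 0.2632, 0.1572]
tool_rot: [0.886, -0.442, -0.063, 0.125]
ft_force: [-0.5, 0.9, -3.8]
grip_width: 0.0193
```

```bash
python3 go.py "[.36,.272,.19]" 37 -40; python3 look.py 15
```

```text
now 19.55 [0.3487 0.2632 0.1572] [-0.5  0.9 -3.8] grip 0.0193
head 36.92 pitch -16.15
units [-0.01 -0.19 -1.42] rot [-23.85   0.09  -0.06]
19.55 [0.34872893 0.263171   0.15719384] [-0.47  0.92 -3.85] [ 0.15 -0.11  0.02] [ 1.6385e+02  5.0000e-02 -5.3100e+01]
```

View pics/scene15.png

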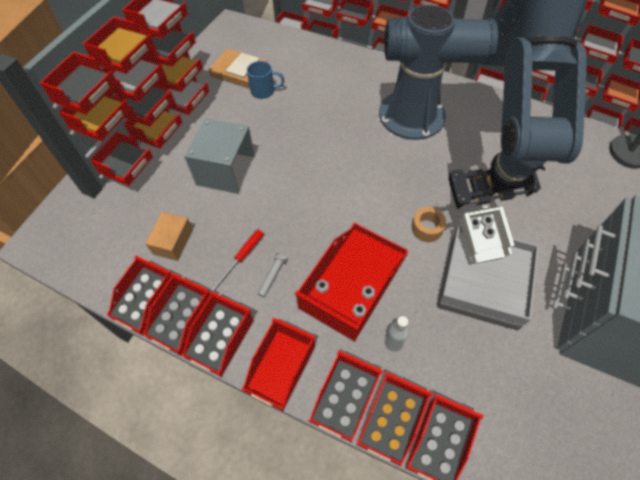

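View pics/wrist15.png

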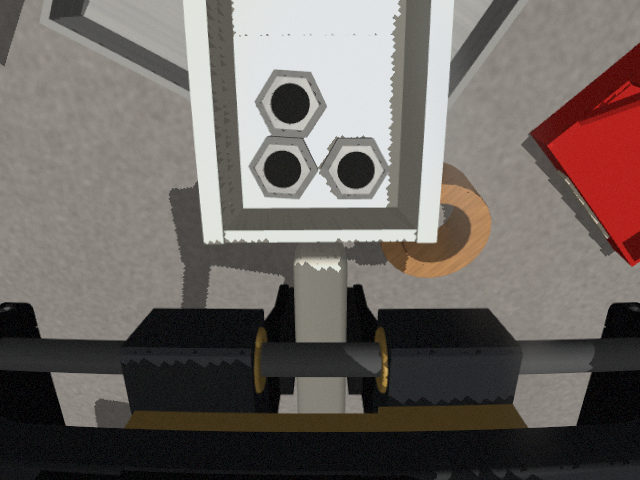

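```bash
python3 go.py "[.365,.275,.176]" 37 -28;python3 go.py "[.381,.287,.196]" 37 -40
```

```text
now 19.7 [0.349  0.2638 0.1562] [ 0.3  0.5 -3.4] grip 0.0193
head 37.03 pitch -15.78
units [ 0.02 -0.54 -0.97] rot [-12.22   0.13   0.04]
now 19.7 [0.349  0.2638 0.1562] [ 0.3  0.5 -3.4] grip 0.0193
head 37.03 pitch -15.78
units [ 0.02 -1.09 -1.96] rot [-24.22   0.12   0.05]
```

Request:
carry_out([
  [1,0,-0.15,-0.3,-4,0,0],
  [1,0,-0.35,-0.65,-8,0,0],
  [1,0,-0.54,-0.97,-12,0,0],
  [1,0,-0.7,-1.2,-15,0,0],
  [1,0,-0.8,-1.45,-18,0,0],
  [1,0,-0.95,-1.7,-21,0,0],
  [1,0,-1.09,-1.95,-24,0,0],
  [1,0,-1.09,-1.95,-24,0,0],
])

```text
time: 20.5
position: [0.3792, 0.2865, 0.1963]
tool_rot: [0.842, -0.419, -0.153, 0.304]
ft_force: [0.3, 0.3, -0.6]
grip_width: 0.0194
```

```bash
python3 go.py "[.387,.291,.21]" 37 -52; python3 look.py 16
```

```text
now 20.5 [0.3792 0.2865 0.1963] [ 0.3  0.3 -0.6] grip 0.0194
head 37.09 pitch -39.77
units [ 0.04  0.07 -0.65] rot [-12.23   0.13   0.09]
20.5 [0.37916647 0.2865271  0.19634875] [ 0.34  0.31 -0.61] [ 0.33 -0.36 -0.01] [140.23   0.15 -53.03]
```

View pics/scene16.png

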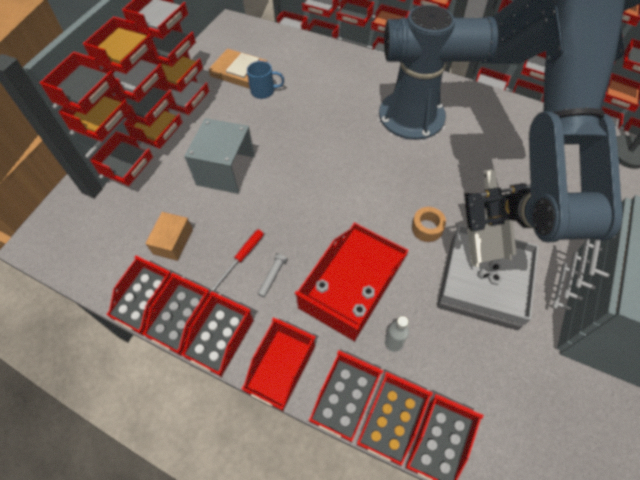

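View pics/wrist16.png

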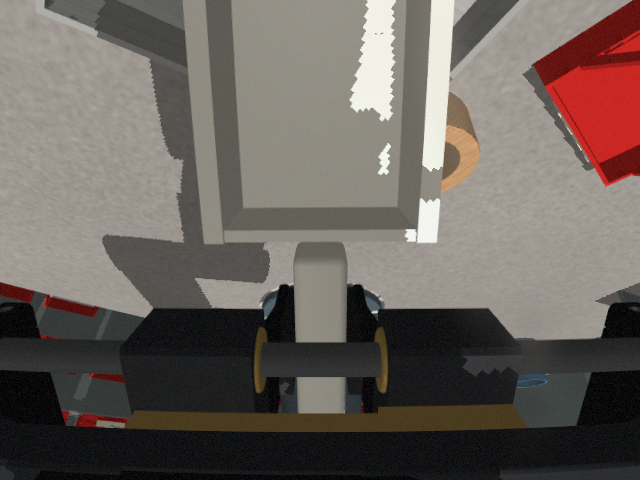

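Request:
carry_out([
  [1,0,0.1,0,0,0,0],
  [1,0,0.3,0,0,0,0],
  [1,0,0.6,0,0,0,0],
  [1,0,1.0,-0.1,0,0,0],
  [1,0,1.5,-0.4,0,0,0],
  [1,0,2.0,-0.8,6,0,0],
  [1,0,2.2,-1.2,14,0,0],
  [1,0,2.2,-1.4,22,0,0],
])

```text
time: 21.45
position: [0.3637, 0.2752, 0.2611]
tool_rot: [0.885, -0.441, -0.068, 0.136]
ft_force: [-0.5, 0.5, -1.1]
grip_width: 0.0192
```

```bash
python3 go.py "[.36,.27,.2]" 37 0; python3 look.py 17
python3 - <<'E'
from h import *
for tag in ["scene17","side17"]:
    a=np.load(tag+".npz");W=a["W"];c=np.array([.472,.3565]);t=np.radians(7.3);u=np.array([np.cos(t),np.sin(t)]);v=np.array([-u[1],u[0]]);d=W[...,:2]-c
    k=(abs(d@u)<.088)&(abs(d@v)<.088)&(W[...,2]>.063)&(W[...,2]<.085)
    n,l,st,ce=cv2.connectedComponentsWithStats(k.astype(np.uint8))
    for i in range(1,n):
        if st[i,4]>30: print(tag,st[i,4],ce[i].round(),np.nanmean(W[l==i],0).round(3))
E
```

```text
now 21.45 [0.3637 0.2752 0.2611] [-0.5  0.5 -1.1] grip 0.0192
head 37.06 pitch -17.46
units [ 0.08 -0.5   2.41] rot [17.46  0.05  0.05]
21.45 [0.36374456 0.27524687 0.26114454] [-0.52  0.51 -1.11] [ 0.09 -0.11  0.  ] [ 1.6254e+02  5.0000e-02 -5.2960e+01]
scene17 111 [494. 262.] [0.443 0.357 0.07 ]
scene17 221 [490. 276.] [0.484 0.357 0.073]
side17 452 [260. 396.] [0.479 0.362 0.073]
side17 289 [284. 404.] [0.439 0.358 0.071]
```

View pics/scene17.png

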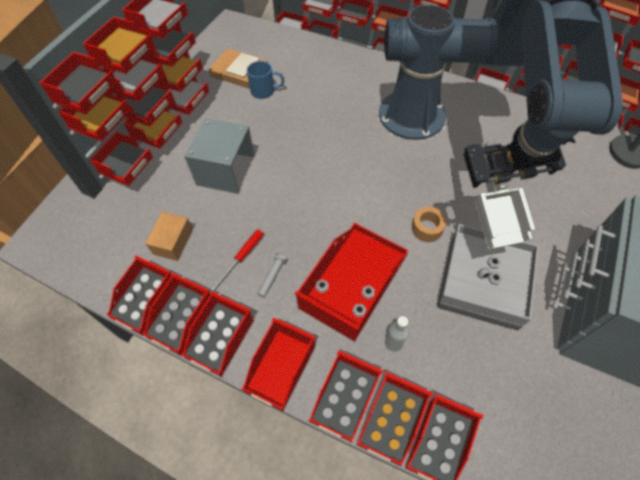

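View pics/side17.png

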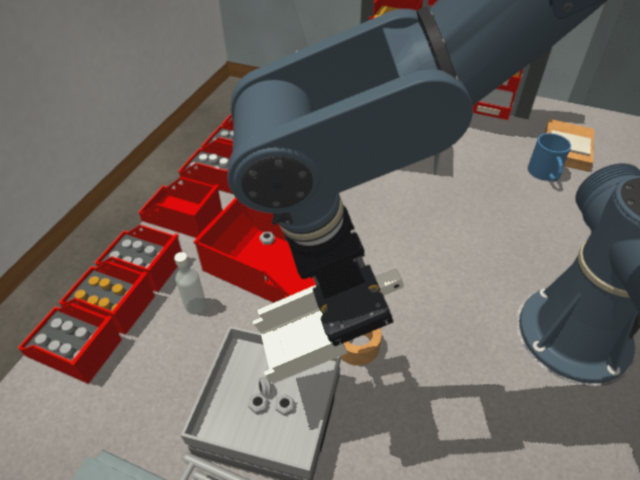

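```bash
python3 go.py "[.41,.07,.25]" 18 -5;
```

```text
now 21.6 [0.3618 0.2741 0.2612] [ 0.4 -0.3 -1.5] grip 0.0196
head 37.04 pitch -17.92
units [7.68 3.08 1.45] rot [12.81 -3.71 18.69]
```

Request:
carry_out([
  [1,0.7,0.28,0.13,1.3,-0.4,1.8],
  [1,1.7,0.68,0.32,2.9,-0.8,4.2],
  [1,2.8,1.12,0.53,4.7,-1.4,6.8],
  [1,4.0,1.6,0.75,6.7,-1.9,9.7],
  [1,5.2,2.08,0.98,8.7,-2.5,12.7],
  [1,6.3,2.5,1.2,10.5,-3.0,15.3],
  [1,7.2,2.9,1.36,12,-3.5,17.5],
  [1,7.68,3.08,1.45,12.8,-3.7,18.7],
])

```text
time: 22.4
position: [0.4114, 0.0687, 0.2471]
tool_rot: [0.807, -0.588, -0.027, 0.037]
ft_force: [0.3, 0.9, -2.1]
grip_width: 0.0194
```

```bash
python3 go.py "[.42,-.13,.22]" 0 0;
```

```text
now 22.4 [0.4114 0.0687 0.2471] [ 0.3  0.9 -2.1] grip 0.0194
head 17.82 pitch -5.29
units [7.67 2.   1.27] rot [ 5.25 -0.77 17.81]
```

Request:
carry_out([
  [1,0.7,0.18,0.12,0.5,-0.1,1.6],
  [1,1.7,0.44,0.28,1.2,-0.2,4],
  [1,2.8,0.73,0.46,1.9,-0.3,6.5],
  [1,4.0,1.04,0.66,2.7,-0.4,9.3],
  [1,5.2,1.36,0.86,3.6,-0.5,12],
  [1,6.3,1.65,1.05,4.3,-0.6,14.7],
  [1,7.67,2.0,1.27,5.25,-0.8,17.8],
  [1,7.67,2.0,1.27,5.25,-0.8,17.8],
])

```text
time: 23.2
position: [0.4213, -0.1323, 0.2196]
tool_rot: [-0.706, 0.708, -0.0, 0.001]
ft_force: [-0.1, 0.1, -2.3]
grip_width: 0.0195
```

```bash
python3 go.py "[.42,-.13,.035]" 0 0;python3 look.py 18; python3 -c "
from tp import *
chk('wrist18')"
```

```text
now 23.2 [ 0.4213 -0.1323  0.2196] [-0.1  0.1 -2.3] grip 0.0195
head -0.1 pitch 0.09
units [-0.09  0.06  7.38] rot [-0.09  0.03 -0.1 ]
23.2 [ 0.42133224 -0.13225708  0.21955202] [-0.15  0.1  -2.32] [ 0.08  0.16 -0.03] [-1.7991e+02  3.0000e-02 -9.0100e+01]
floor 21177 dz/dx,dz/dy deg [ 0.01 -0.46] mean [-0.0029 -0.0892  0.0294] std 0.0007
rim 12767 dz/dx,dz/dy deg [ 0.02 -0.07] mean [ 0.0004 -0.0825 -0.0135] std 0.0017
x range [-0.04638026  0.04731812] y [-0.12323523 -0.03656445]
```

View pics/wrist18.png

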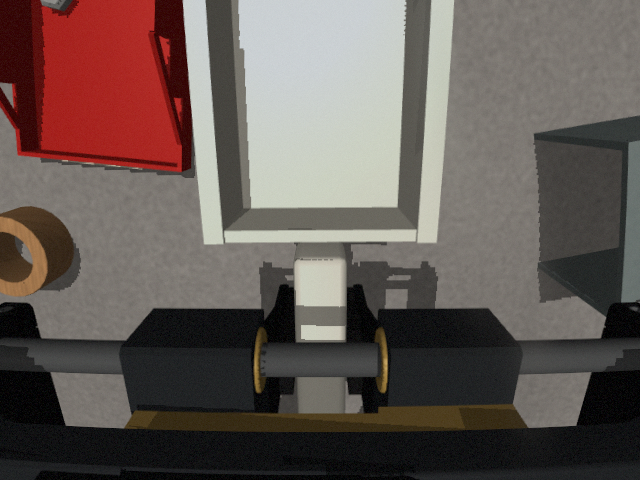

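Request:
carry_out([
  [1,0,0,1.5,0,0,0],
  [1,0,0,3.0,0,0,0],
  [1,0,0,4.5,0,0,0],
  [1,0,0,6.0,0,0,0],
  [1,0,0,6.8,0,0,0],
  [1,0,0,7.2,0,0,0],
  [1,0,0,7.4,0,0,0],
  [1,0,0,7.4,0,0,0],
])

```text
time: 24.15
position: [0.4214, -0.1274, 0.0356]
tool_rot: [0.709, -0.705, 0.001, -0.002]
ft_force: [-0.5, 0.6, -1.3]
grip_width: 0.0189
```

```bash
python3 go.py "[.42,-.13,.032]" 0 0
```

```text
now 24.15 [ 0.4214 -0.1274  0.0356] [-0.5  0.6 -1.3] grip 0.0189
head 0.26 pitch 0.21
units [0.11 0.06 0.14] rot [-0.21  0.06  0.26]
```

Request:
carry_out([
  [1,0,0,0.06,0,0,0],
  [1,0,0,0.12,0,0,0],
  [1,0,0,0.15,0,0,0],
  [1,0,0,0.15,0,0,0],
])

```text
time: 24.55
position: [0.4213, -0.128, 0.0323]
tool_rot: [0.708, -0.706, 0.002, -0.002]
ft_force: [-0.6, 0.6, -1.1]
grip_width: 0.0197
```

```bash
python3 go.py "[.42,-.13,.032]" 0 0
```

```text
now 24.55 [ 0.4213 -0.128   0.0323] [-0.6  0.6 -1.1] grip 0.0197
head 0.18 pitch 0.27
units [0.08 0.05 0.01] rot [-0.27  0.02  0.18]
```

Request:
carry_out([
  [1,0,0,0.05,0,0,0],
  [-0.2,0,0,0.05,0,0,0],
  [-0.2,0,0,0.05,0,0,0],
  [-0.2,0,0,0.05,0,0,0],
  [-0.2,0,0,0.05,0,0,0],
  [-0.2,0,0,0.05,0,0,0],
  [-0.2,0,0,0.05,0,0,0],
])

```text
time: 25.25
position: [0.4211, -0.1277, 0.0305]
tool_rot: [0.708, -0.706, 0.001, -0.002]
ft_force: [0.5, -0.1, -0.4]
grip_width: 0.051
```

Request:
carry_out([
  [-0.2,0,0,-1.0,0,0,0],
  [-0.2,0,0,-2.4,0,0,0],
  [-0.2,0,0,-4.0,0,0,0],
  [-0.2,0,0,-5.6,0,0,0],
  [-0.2,0,0,-7.0,0,0,0],
  [-0.2,0,0,-7.0,0,0,0],
  [-0.2,0,0,-7.0,0,0,0],
])

```text
time: 25.95
position: [0.4205, -0.1279, 0.2062]
tool_rot: [0.708, -0.706, 0.002, -0.002]
ft_force: [-0.5, 0.6, -0.1]
grip_width: 0.0523
```

```bash
python3 look.py 19; python3 - <<'E'
from h import *
W=np.load("wrist19.npz")["W"];p=np.load("wrist19.npz")["p"]
k=(W[...,2]>.056)&(W[...,2]<.07)&(W[...,0]>.3)&(W[...,0]<.5)&(abs(W[...,1]+.13)<.03)&(p.min(2)>80);q=W[k]
print("handle",len(q),cv2.minAreaRect((q[:,:2]*1000).astype(np.float32)),np.median(q[:,2]))
k=(abs(W[...,0]-.51)<.04)&(abs(W[...,1]+.128)<.03);q=W[k];A=np.c_[q[:,:2],np.ones(len(q))];print("floor plane",np.linalg.lstsq(A,q[:,2],rcond=None)[0],q.mean(0))
o=np.array([.5948,.0640]);t=np.radians(-6.4);b=np.array([np.cos(t),np.sin(t)]);n=np.array([-b[1],b[0]])
W=np.load("scene19.npz")["W"];p=np.load("scene19.npz")["p"].astype(int)
k=(W[...,2]>.012)&(W[...,2]<.06)&(abs((W[...,:2]-o)@b)<.12)&(abs((W[...,:2]-o)@n)<.07)&~(p[...,0]>1.5*p[...,1])
N,l,st,ce=cv2.connectedComponentsWithStats(k.astype(np.uint8))
for i in range(1,N):
    if st[i,4]>25: m=W[l==i].mean(0);print(st[i,4],ce[i].round(),m.round(3),((m[:2]-o)@b).round(3),((m[:2]-o)@n).round(3))
E
```

```text
25.95 [ 0.42045728 -0.12794017  0.20615853] [-0.5   0.62 -0.1 ] [0.05 0.11 0.02] [-179.69   -0.    -89.8 ]
handle 2880 ((404.4894714355469, -127.92980194091797), (103.9194564819336, 19.445730209350586), 0.8297331929206848) 0.06450741180933453
floor plane [-0.00627322 -0.00028259  0.00640721] [ 0.51094714 -0.12801986  0.0032381 ]
98 [322. 285.] [0.651 0.001 0.018] 0.063 -0.057
104 [368. 292.] [0.618 0.108 0.018] 0.018 0.047
109 [359. 310.] [0.67  0.107 0.018] 0.07 0.051
```

View pics/scene19.png

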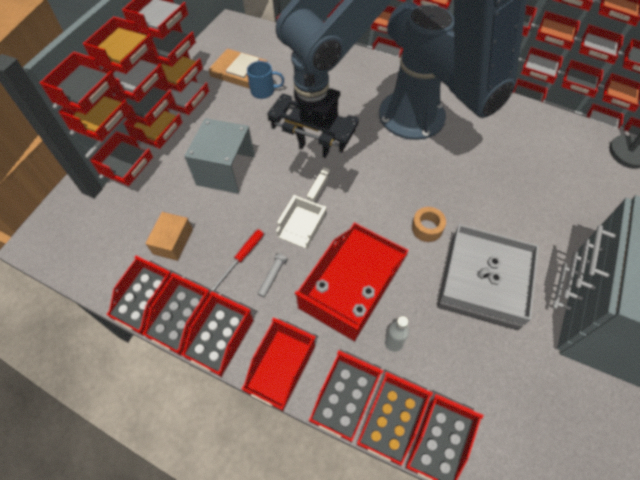

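View pics/side19.png

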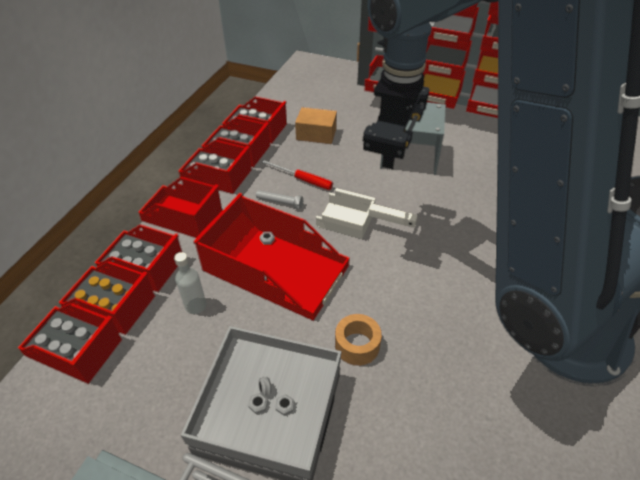

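```bash
python3 -c "
from rig import *
print(hand_in())"
```

```text
the job is handed in; nothing more can be done
None
```

The job is done and handed in at about 26 s of the 72 s allowed. No verdict was reported.

**What I did:** I drew the scoop out of the hood by its -y rim, because the +y rim was near the arm's minimum reach. I stood it on the bench, let go, and took it again by the handle. One scoopful brought up three nuts, which I tipped into the pan. I then laid the scoop back on open bench.

**Last checks, taken before hand-in:**
- **Nuts:** three are in the pan near its middle. One of them stands on edge against the others, but its height is within the limits. The other three are in the bin, inside its walls.
- **Scoop:** it stands level on the bench (tilt below 0.01 rad), released, with its middle about 0.29 m from the hood's middle. The gripper is well above it, touching nothing.
- **Bystanders:** all five look unmoved in the scene and side pictures. I judged this by eye and did not measure it.

**Disagreements:** no check failed. The measured tool position scattered by 1 to 2 mm, and my bin-centre estimate was a few mm off against the front wall, both within the clearances I had. The nuts gripped the scoop more than the stated friction suggests: they had not slid back at about 22° and had at about 33°, so I tipped them out at 40°.

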